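Load the clay bar holder, set its pressure plate and lock it with the jam nut

TASK

Slide every fired clay bar on the bench lengthwise into a channel of the blue bar holder, one to a channel, fully home against the back wall. Then screw the set bolt clockwise until the pressure plate is fully down, and only after that run the brass jam nut clockwise down its thread until it is tight against the threaded boss, locking the setting. All bars must still be fully home at the end, and the two jars and the roll of tape are to be left where they are.

Things in the scene. Friction and masses are not known exactly. Their poses are not given: they have to be found in the camera images.
- bar_holder: Fixed blue holder, 98 x 170 mm; origin: centre of its underside on the table; own -x side is the open front, facing the robot give or take its yaw, z up. Floor 6 mm thick (a step up from the table at the front edge). Three channels along x, centred at y = -54, 0, +54 mm, each 46 mm wide, between walls 8 mm thick, tops at z = 26 mm, noses rounded. The pressure plate hangs above.
- mouth (a point): Middle channel's mouth, at floor level, on the holder's front (holder x = -49, y 0, z 6 mm); axes as the holder's. The other mouths are 54 mm to either side along y. From here a channel runs 90 mm along +x to the back wall, so a bar that is fully home sticks 12 mm out and its centre is 39 mm inside the mouth (holder x = -10 mm).
- boss_top (a point): Centre of the top of the fixed steel threaded boss, 30 mm diameter, 28 mm high, on the vertical axis of set bolt and jam nut (holder x = 18, y = 0, z = 82 mm). It stands on a bridge across the holder, 30 mm deep in x, bridge top at z = 54 mm. Axes as the holder's.
- set_bolt (a joint): Angle of the set bolt (rad): 0 = pressure plate fully down (hard stop); grows as the bolt is turned anticlockwise seen from above; bolt and plate rise 2.55 mm per rad (lead 16 mm). Starts 1.2 to 1.8; travel ends at 2.4. Friction 0.08 N m; stays where it is left.
- bolt_key (a point): Middle of the set bolt's flat key, the topmost part of the holder: an upright steel blade 32 mm wide (this point's x), 12 mm thick (its y; pinch it here), 16 mm high, centre at z = 122 mm when the bolt is fully down. Turns and rises with the bolt. Below it an 18 mm shaft carries the jam nut; at the start the nut's top is at least 10 mm below the key.
- jam_nut (a joint): Angle of the brass jam nut (rad): 0 = seated hard against the top of the boss; grows as the nut is turned anticlockwise seen from above; the nut stands 2.55 mm higher per rad. Starts 3.2 to 4.2 (8 to 11 mm up): several grasps. Friction 0.06 N m; stays where it is left and is not turned by the set bolt.
- nut_mid (a point): Middle of the jam nut on the axis: a brass hexagon 46 mm across flats, 13 mm high, centre at z = 89 mm when seated, red dot on top. One pair of oppopoint flats faces along this point's x and -x, the others every 60 degrees. Turns and sinks with the nut. Fingers may straddle the key above (top 41 mm over the seated nut's centre when the bolt is down) and the boss below.
- plate_top (a point): Point on top of the aluminium pressure plate (80 x 150 x 8 mm) near its front edge: z = 37 mm when fully down, 2.55 mm per rad of set bolt higher. Fully down, its underside is 1 mm above a bar lying in a channel; at the start 4 to 5.5 mm above.
- clay_bar0: Speckled fired clay bar, 102 x 42 x 22 mm (along its own x, y, z), 0.1 to 0.2 kg; origin at the centre of its underside. Lies flat on the table at the start; both ends are alike. May be absent (two or three bars are present).
- clay_bar1: Speckled fired clay bar, 102 x 42 x 22 mm (along its own x, y, z), 0.1 to 0.2 kg; origin at the centre of its underside. Lies flat on the table at the start; both ends are alike. May be absent (two or three bars are present).
- clay_bar2: Speckled fired clay bar, 102 x 42 x 22 mm (along its own x, y, z), 0.1 to 0.2 kg; origin at the centre of its underside. Lies flat on the table at the start; both ends are alike. May be absent (two or three bars are present).
- teal_jar: Bystander: teal glaze jar with dark blue lid, 66 mm diameter, 94 mm high, origin at the centre of its underside; leave alone.
- cream_jar: Bystander: cream glaze jar with red lid, 52 mm diameter, 66 mm high, origin at the centre of its underside; leave alone.
- tape_roll: Bystander: roll of masking tape lying flat, 104 mm diameter, 25 mm high, origin at the centre of its underside; leave alone.

How it is judged:
On the way, in this order (a step that is already met when the one before it is completed fails the run):
1. every bar lies fully home in a channel, with the set bolt not yet down (x of clay_bar0 in the frame of bar_holder between -0.015 and 0 m and y of clay_bar0 in the frame of bar_holder between -0.08 and 0.08 m and z of each of clay_bar0, clay_bar1, clay_bar2 in the frame of bar_holder below 0.01 m and x of clay_bar1 in the frame of bar_holder between -0.015 and 0 m and y of clay_bar1 in the frame of bar_holder between -0.08 and 0.08 m and x of clay_bar2 in the frame of bar_holder between -0.015 and 0 m and y of clay_bar2 in the frame of bar_holder between -0.08 and 0.08 m and value of joint set_bolt above 0.5 rad), for 0.2 s.
2. the set bolt has been screwed down, the jam nut not yet (value of joint set_bolt below 0.2 rad and value of joint jam_nut above 0.5 rad), for 0.2 s.
3. the jam nut is run down against the boss (value of joint jam_nut below 0.2 rad), for 0.2 s.
At the end, for the whole second after the job is handed in: Every bar present lies flat in a channel within 5 mm of fully home, at rest; set bolt within 0.2 rad of fully down; jam nut within 0.2 rad (0.5 mm) of seated on the boss; the jars and the tape within 40 mm of where they stood (x of clay_bar0 in the frame of bar_holder between -0.015 and 0 m and y of clay_bar0 in the frame of bar_holder between -0.08 and 0.08 m and z of each of clay_bar0, clay_bar1, clay_bar2 in the frame of bar_holder below 0.01 m and x of clay_bar1 in the frame of bar_holder between -0.015 and 0 m and y of clay_bar1 in the frame of bar_holder between -0.08 and 0.08 m and x of clay_bar2 in the frame of bar_holder between -0.015 and 0 m and y of clay_bar2 in the frame of bar_holder between -0.08 and 0.08 m and value of joint each of set_bolt, jam_nut below 0.2 rad and linear speed of each of clay_bar0, clay_bar1, clay_bar2 below 0.02 m/s and distance of each of teal_jar, cream_jar, tape_roll from where it was at the start of the episode below 0.04 m); the robot touches nothing.
It fails at once if a jar or the tape roll is pushed more than 40 mm or a jar is tipped (distance of any of teal_jar, cream_jar, tape_roll from where it was at the start of the episode above 0.04 m or angle between any of teal_jar, cream_jar, tape_roll's own z axis and vertical above 0.5 rad).
Of clay_bar0, clay_bar1, clay_bar2 only 2 to 3 are there at a start; the rules pass over those that are not, and their reading is None.
At some moment in a run one of clay_bar0, clay_bar1, clay_bar2 may be knocked a few centimetres aside while the robot is not near it.
Once in a run the grip may slacken for a moment while it holds something.
It also fails if it takes over 210 s, if anything falls off the work surface, if the arm or the gripper's body presses on something with over 40 N, if the wrist force passes 120 N, or if a joint passes its speed limit or range.

ROBOT

A 7-joint arm with a two-finger parallel gripper is mounted at the origin on a cart in front of the work surface, level with it; the furniture and walls round the work are solid. World frame = base frame: x ahead of the robot, y to its left, z up, the work surface at z = 0. Lengths are in m, angles in rad, forces in N, time in s.
With the tool pointing down it reaches from about 0.35 to 0.9 m from the base axis. Payload 8.1 kg.
Tool frame: the origin (TCP) lies at the very end of the fingers, on their centre line; the grasp point (between the pads) lies 19 mm behind it (arm.tcp_to_grasp is the distance from the TCP to the grasp point, in m); z points along the fingers, y is the line along which they close (so a half turn about z gives the same grasp; the last joint's range is limited). The gripper opens to 92 mm and grips with 3 to 60 N. Pads are 19 mm wide; open, the fingers measure 130 mm over their backs; the gripper's body (75 mm by 190 mm) begins 47 mm behind the grasp point.
Start: joints at [-1.26, 0.434, 0.025, 1.573, -0.012, 1.134, -0.075], TCP at [0.251, 0.572, 0.227] pointing down, gripper open.
Joint ranges: [-2.62, 2.62], [-0.44, 2.09], [-1.27, 1.32], [0.08, 2.57], [-1.32, 4.46], [0.12, 2], [-2.74, 2.74]. Speed limits (rad/s): [2.22, 2.22, 3.01, 3.01, 3.14, 3.14, 3.14].

INTERFACE

Orientations are given as a rotation vector (axis times angle).
In Python, from cell import arm, optics, telemetry gives the robot as it stands (arm), with the cameras (optics) and the readings (telemetry).
- The arm moves only by the shell command python3 nudge.py FILE [FORCE], which reads ROWS from the file FILE. ROWS is a JSON list of rows, 1 to 10 of them, each written [[dx, dy, dz], turn, opening]: dx, dy, dz in m, then a turn about the tool's z in rad, then the opening from 0.0 (shut) to 1.0 (fully open); each row shifts and turns the commanded pose from where the row before left it, along the tool's axes as they then stand; what a row does not reach is not made up. A row lasts 1/10 s, in which the tool goes at most 0.05 m and 0.15 rad, less where a joint would pass 70% of its speed; a pose out of reach is approached as far as the arm can. The fingers move at their own pace and stop on an object; FORCE is the grip in N (left out, the last holds). Time passes only in rows, so rows that do not move let the fingers close. It prints the time, the measured TCP pose, the force, the opening and the grip force at its end. Input that does not fit is refused with a message, and nothing moves.
- telemetry.observe(): the state, without advancing time (a new reading comes with each control period).
- optics.get_image(name): name is "scene" or "top" or "wrist"; returns a dict with "image" (400x640x3 uint8, blue, green, red), "fx", "fy", "cx", "cy" (pixels), "distortion" ([k1, k2, p1, p2, k3] as OpenCV has them; the pictures are not rectified), "cam_to_world" (4x4, takes a point from camera to world coordinates); the wrist camera has in their place "mount" (4x4, takes a point from camera to tool coordinates, whose origin is the TCP and whose axes are the flange's). Camera axes: x right, y down, z forward; pixel columns grow to the right and rows downward; lengths in m; the calibration is good to about 2 mm. A picture is of the moment at which its call begins: read the wrist's pose just before it. There is no depth.
- arm.sign_off(): hands the job in; it is judged then, once.
The state is a dict: "clock": time; "joints": joint angles; "dq": joint speeds; "joint_efforts": joint torques, N m; "position": TCP position; "ee_rot": TCP orientation; "force": force on the tool from outside, world axes, zero at the start; "ft_torque": the same for the moment, N m; "width": opening from 0.0 (shut) to 1.0 (fully open); "gripper_force": force on a finger pad.
Only numpy, scipy, OpenCV 4.12 (cv2) and the standard library are available. Lean on these libraries where they do the work, as an engineer would, in place of code of your own. Each camera call takes 0.05 s, during which the arm holds its last target. There are 200 camera calls.

## Working session

There is one attempt and no reset: what is moved stays moved. The work goes in short steps, Python scripts to look and compute and a shell command to move; the robot and the scene stay as the last step left them, time stands still between calls to the robot, and variables do not carry over. Pictures are saved under pics/ and viewed, at most 14 in all, crops included, and the job is handed in when it is done.

```bash
ls; mkdir -p pics
python3 - <<'E'
from cell import arm, optics, telemetry
import cv2
s=telemetry.observe(); print({k:s[k] for k in ('clock','position','ee_rot','width','force')}, arm.tcp_to_grasp)
for n in ('scene','top'):
    d=optics.get_image(n); cv2.imwrite(f'pics/{n}0.png',d['image']); print(n,d['fx'],d['fy'],d['cx'],d['cy'],d['distortion'],d['cam_to_world'])
E
```

```text
cell.py
nudge.py
pics
{'clock': 0.0, 'position': array([0.25113502, 0.57173694, 0.2259165 ]), 'ee_rot': array([-6.45358243e-01, -3.07438669e+00,  2.59858690e-03]), 'width': 0.997995323469995, 'force': array([ 0.10670133, -0.51576154, -0.33320134])} 0.0188
scene 388.26325781649945 388.26325781649945 315.38544001730156 196.81044609959199 [-0.06493352  0.          0.          0.          0.        ] [[ 0.82160025 -0.24361988  0.51538566  0.03794966]
 [-0.56973579 -0.38158975  0.72786702 -0.63767433]
 [ 0.01934301 -0.89164938 -0.45231319  0.51963935]
 [ 0.          0.          0.          1.        ]]
top 467.4138791724952 467.4138791724952 321.9491743561403 195.31640525636112 [-0.0487441  0.         0.         0.         0.       ] [[ 0.09065265 -0.9741373   0.20697493  0.30043118]
 [-0.99587992 -0.08819349  0.02109715  0.06434769]
 [-0.00229768 -0.20803469 -0.97811875  1.25859682]
 [ 0.          0.          0.          1.        ]]
```

View pics/scene0.png

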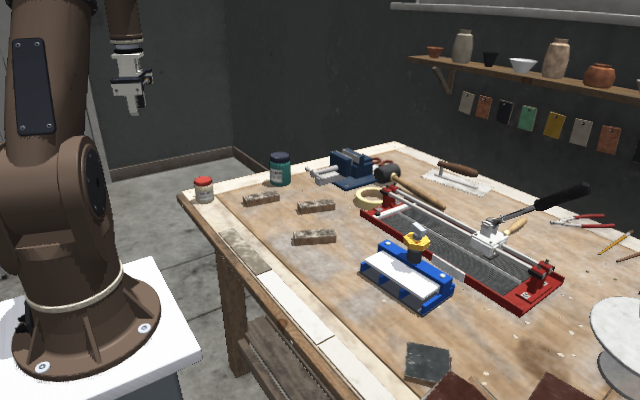

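View pics/top0.png

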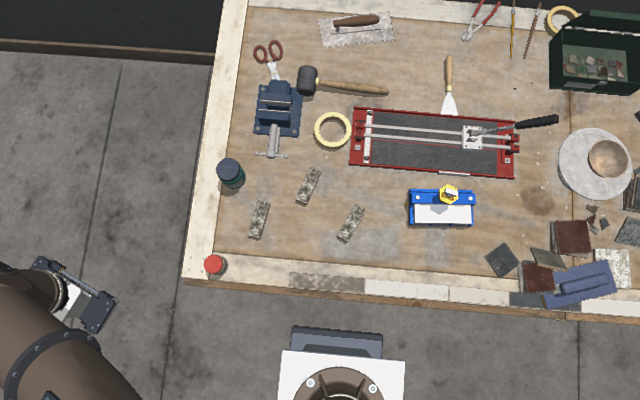

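The scene shows three bars; in the top view they are at (259,219), (307,185), (350,223). The holder is at (441,207), teal jar (230,172), cream jar (214,265) and tape (333,129). I'll zoom in to get corner positions.

```bash
cat > h.py <<'E'
import numpy as np, cv2, pickle
from scipy.spatial.transform import Rotation as R
from cell import arm, optics, telemetry
def K(d): return np.array([[d['fx'],0,d['cx']],[0,d['fy'],d['cy']],[0,0,1.]])
def tool(s):
    T=np.eye(4); T[:3,:3]=R.from_rotvec(s['ee_rot']).as_matrix(); T[:3,3]=s['position']; return T
def grab(n):
    s=telemetry.observe(); d=optics.get_image(n)
    if n=='wrist': d['cam_to_world']=tool(s)@np.array(d['mount'])
    d['cam_to_world']=np.array(d['cam_to_world']); return d
def rays(d,uv):
    p=cv2.undistortPoints(np.array(uv,float).reshape(-1,1,2),K(d),np.array(d['distortion'])).reshape(-1,2)
    M=d['cam_to_world']; v=np.c_[p,np.ones(len(p))]@M[:3,:3].T
    return M[:3,3],v/np.linalg.norm(v,axis=1)[:,None]
def at_z(d,uv,z):
    o,v=rays(d,uv); return o+v*((z-o[2])/v[:,2])[:,None]
def tri(views):  # [(d,uv)]
    A=np.zeros((3,3));b=np.zeros(3);L=[]
    for d,uv in views:
        o,v=rays(d,[uv]);P=np.eye(3)-np.outer(v[0],v[0]);A+=P;b+=P@o;L.append((P,o))
    x=np.linalg.solve(A,b); return x,[float(np.linalg.norm(P@(x-o))) for P,o in L]
def proj(d,P):
    M=np.linalg.inv(d['cam_to_world']); return cv2.projectPoints(np.array(P,float).reshape(-1,1,3),cv2.Rodrigues(M[:3,:3])[0],M[:3,3],K(d),np.array(d['distortion']))[0].reshape(-1,2)
def yaw(s): # tool y direction (closing) and x direction, world angle
    T=tool(s)[:3,:3]; return np.degrees(np.arctan2(T[1,0],T[0,0])),np.degrees(np.arctan2(T[1,1],T[0,1]))
def crop(d,x0,y0,x1,y1,k,fn):
    cv2.imwrite(fn,cv2.resize(d['image'][y0:y1,x0:x1],None,fx=k,fy=k,interpolation=cv2.INTER_CUBIC))
E
python3 - <<'E'
from h import *
d=grab('top'); s=grab('scene'); pickle.dump((d,s),open('v0.pkl','wb'))
crop(d,235,160,375,250,5.6,'pics/bars.png')
a=cv2.resize(d['image'][175:240,395:490],None,fx=6,fy=6,interpolation=cv2.INTER_CUBIC)
b=cv2.resize(s['image'][215:315,350:465],None,fx=5,fy=5,interpolation=cv2.INTER_CUBIC)
cv2.imwrite('pics/holdt.png',a); cv2.imwrite('pics/holds.png',b)
w=grab('wrist'); print(w['mount'],w['fx'],w['cx'],w['cy'],w['distortion']); print(yaw(telemetry.observe()))
print(at_z(d,[(259,219),(307,185),(350,223),(441,207)],0.02), at_z(d,[(230,165),(214,263),(333,129)],0.03))
E
```

```text
[[-5.57857623e-04 -9.59641034e-01 -2.81227266e-01  7.66133065e-02]
 [ 9.99999615e-01 -7.25795243e-04  4.93001587e-04  2.42707120e-04]
 [-6.77217965e-04 -2.81226883e-01  9.59641069e-01 -1.57963663e-01]
 [ 0.00000000e+00  0.00000000e+00  0.00000000e+00  1.00000000e+00]] 334.4009772994053 324.89294456703004 199.8227073633153 [-0.042236  0.        0.        0.        0.      ]
(np.float64(156.29043332451405), np.float64(66.29043063552118))
[[ 0.482575    0.25342827  0.02      ]
 [ 0.58745003  0.13419739  0.02      ]
 [ 0.49386599  0.00943832  0.02      ]
 [ 0.55938676 -0.2322136   0.02      ]] [[0.6220864  0.34870513 0.03      ]
 [0.35454064 0.35585016 0.03      ]
 [0.7504506  0.07736862 0.03      ]]
```

View pics/bars.png

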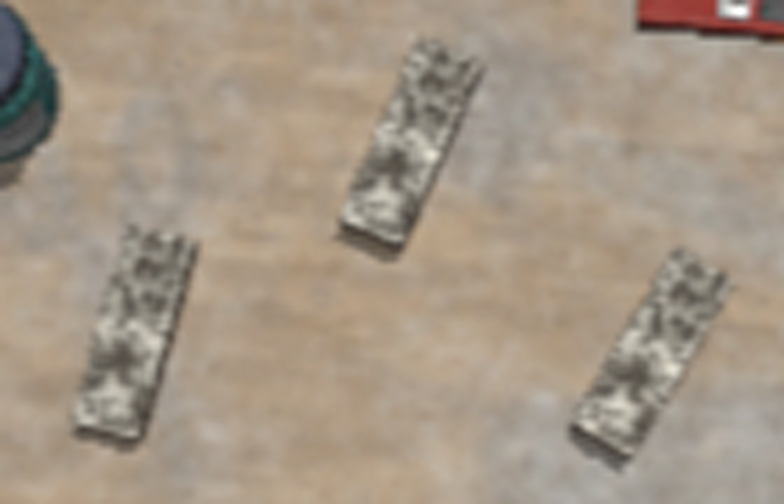

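View pics/holdt.png

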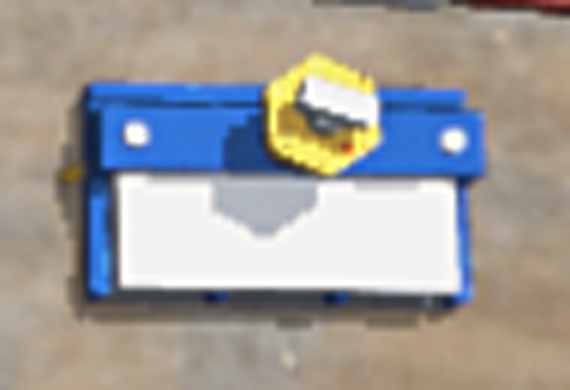

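View pics/holds.png

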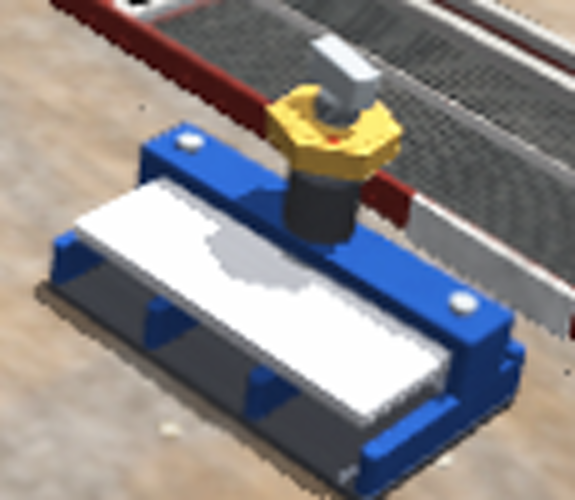

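The bars crop shows all three with clean top-face corners. The holder crops show bridge corners, screws, plate corners, and the nut with its red dot. Next I'll fit the poses.

```bash
cat > fit.py <<'E'
from h import *
from scipy.optimize import least_squares
d,s=pickle.load(open('v0.pkl','rb'))
T=lambda u,v:(395+(u+.5)/6-.5,175+(v+.5)/6-.5)
S=lambda u,v:(350+(u+.5)/5-.5,215+(v+.5)/5-.5)
for n,a,b in [('screwL',T(137,133),S(190,142)),('screwR',T(453,140),S(462,303)),('brFL',T(105,175),S(145,150)),('brFR',T(485,178),S(460,360)),('brBR',T(482,112),S(513,322)),('brBL',T(100,107),S(185,125)),
 ('plFL',T(120,290),S(75,222)),('plFR',T(460,293),S(367,412)),('key',T(337,107),S(350,80)),('dot',T(348,147),S(333,141))]:
    x,e=tri([(d,a),(s,b)]); print(n,x.round(4),np.round(e,4))
c=dict(A=[(130,228),(198,240),(140,435),(78,428)],B=[(425,40),(485,68),(400,245),(343,225)],C=[(680,250),(730,280),(630,455),(573,425)])
mod=np.array([[51,21],[51,-21],[-51,-21],[-51,21]])/1e3
for n,p in c.items():
    W=at_z(d,[(235+(u+.5)/5.6-.5,160+(v+.5)/5.6-.5) for u,v in p],.022)[:,:2]
    f=lambda q:(mod@np.array([[np.cos(q[2]),np.sin(q[2])],[-np.sin(q[2]),np.cos(q[2])]])+q[:2]-W).ravel()
    r=least_squares(f,[*W.mean(0),0]); print(n,r.x[:2].round(4),np.degrees(r.x[2]).round(1),'res',np.abs(r.fun).max().round(4))
E
python3 fit.py
```

```text
screwL [ 0.5719 -0.159   0.0578] [0.0017 0.0017]
screwR [ 0.5815 -0.2979  0.0577] [0.0016 0.0016]
brFL [ 0.5542 -0.1478  0.0535] [0. 0.]
brFR [ 0.5663 -0.3139  0.0485] [0.0035 0.0035]
brBR [ 0.5966 -0.3122  0.0512] [0.0019 0.0019]
brBL [ 0.5837 -0.1434  0.0536] [0.001 0.001]
plFL [ 0.5059 -0.159   0.0418] [0.0001 0.0001]
plFR [ 0.5175 -0.3083  0.0424] [0.0004 0.0004]
key [ 0.5769 -0.2303  0.1241] [0.0001 0.0001]
dot [ 0.5633 -0.2392  0.106 ] [0.0014 0.0014]
A [0.4826 0.2532] -8.1 res 0.0062
B [0.5866 0.1301] -18.6 res 0.0062
C [0.4954 0.0062] -25.6 res 0.0071
```

```bash
cat > to.py <<'E'
# usage: to.py x y z [heading of tool y, deg]  -> remaining move in tool axes
from h import *; import sys
a=[float(v) for v in sys.argv[1:]]; s=telemetry.observe(); T=tool(s)
D=T[:3,:3].T@(np.array(a[:3])-T[:3,3]); print('tool move',D.round(4),'len',np.linalg.norm(D).round(3))
hy=yaw(s)[1]; print('pos',T[:3,3].round(4),'heading y',hy.round(2),'z',T[:3,2].round(3),'q',s['joints'].round(2),'t',s['clock'])
if len(a)>3:
    t=(hy-a[3]+90)%180-90; print('turn',np.radians(t).round(4),'(alt %+.4f)'%np.radians(t-180*np.sign(t)))
E
echo '[[[-0.035,-0.035,-0.002],0,1],[[-0.035,-0.035,-0.002],0,1],[[-0.035,-0.035,-0.002],0,1],[[-0.035,-0.035,-0.002],0,1],[[-0.035,-0.035,-0.002],0,1],[[-0.035,-0.035,-0.002],0,1],[[-0.035,-0.035,0],0,1],[[-0.035,-0.035,0],0,1],[[-0.035,-0.035,0],0,1],[[-0.035,-0.035,0],0,1]]' > next.json && python3 nudge.py next.json
python3 to.py 0.463 0.0218 0.18 64.4
```

```text
clock: 1.25
position: [0.4314, 0.1091, 0.239]
ee_rot: [0.645, 3.074, 0.001]
force: [1.0, 0.8, -0.1]
width: 1.001
gripper_force: 0.0
tool move [-0.064  -0.0673  0.059 ] len 0.11
pos [0.4314 0.1091 0.239 ] heading y 66.3 z [ 0.001  0.001 -1.   ] q [-0.62  0.12  0.28  1.99 -0.04  1.04  0.84] t 1.25
turn 0.0331 (alt -3.1085)
```

```bash
echo '[[[-0.021,-0.022,0.02],0.03,1],[[-0.021,-0.022,0.02],0,1],[[-0.021,-0.022,0.02],0,1],[[0,0,0],0,1],[[0,0,0],0,1]]' > next.json && python3 nudge.py next.json
python3 to.py 0.463 0.0218 0.18 64.4
python3 - <<'E'
from h import *
w=grab('wrist'); pickle.dump(w,open('w1.pkl','wb')); cv2.imwrite('pics/w1.png',w['image'])
E
```

```text
clock: 1.75
position: [0.4602, 0.0242, 0.1785]
ee_rot: [-0.694, -3.063, 0.001]
force: [-0.8, 0.8, 0.0]
width: 1.001
gripper_force: 0.0
tool move [-0.0036 -0.001  -0.0015] len 0.004
pos [0.4602 0.0242 0.1785] heading y 64.46 z [-0.001 -0.    -1.   ] q [-0.46  0.22  0.35  2.04 -0.1   0.89  1.07] t 1.75
turn 0.0011 (alt -3.1405)
```

View pics/w1.png

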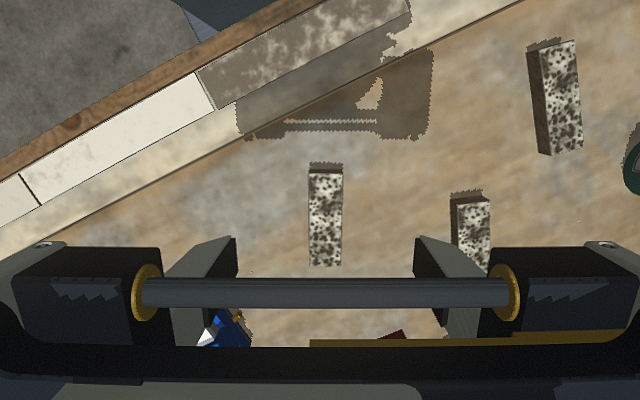

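Wrist view: bar C's top face has corners near (309,175), (343,174), (342,265), (310,265). It is well aligned with the fingers. Next I'll check its position and height.

Run:
```python
from h import *
w=pickle.load(open('w1.pkl','rb')); d,s=pickle.load(open('v0.pkl','rb'))
c=[(309,175),(343,174),(342,265),(310,265)]
W=at_z(w,c,.022); print(W.round(4),W.mean(0).round(4))
v=W[0]+W[1]-W[2]-W[3]; print('axis',np.degrees(np.arctan2(-v[1],-v[0])).round(1),'len',np.linalg.norm(v)/2,'wid',np.linalg.norm(W[0]-W[1]),np.linalg.norm(W[2]-W[3]))
t=lambda u,v:(235+(u+.5)/5.6-.5,160+(v+.5)/5.6-.5)
# order wrist: UL=rear-left..: rear is near robot; image right = tool y sense
for a,b in zip(c,[t(630,455),t(573,425),t(680,250),t(730,280)]): print(tri([(w,a),(d,b)])[0].round(4))
print(proj(w,[[*(tool(telemetry.observe())[:2,3]),.022]]))
for n,p in dict(A=[(534,48),(577,40),(582,147),(547,153)]).items(): W=at_z(w,p,.022);v=W[0]+W[1]-W[2]-W[3];print(n,W.mean(0).round(4),np.degrees(np.arctan2(-v[1],-v[0])),np.linalg.norm(v)/2)
```

```text
[[ 0.4452  0.0148  0.022 ]
 [ 0.4584  0.0446  0.022 ]
 [ 0.5456  0.0034  0.022 ]
 [ 0.5312 -0.0266  0.022 ]] [0.4951 0.009  0.022 ]
axis -25.5 len 0.09596717434291342 wid 0.0326155209498172 0.03330523205470085
[0.4468 0.0132 0.0112]
[0.4567 0.0433 0.0282]
[ 5.486e-01 -5.000e-04  1.380e-02]
[ 0.5347 -0.0284  0.0146]
[[325.56185016 184.35932993]]
A [0.4806 0.2558 0.022 ] -10.289307359842773 0.09754975192199616
```

```bash
echo '[[[0,0,0.045],0,1],[[0,0,0.045],0,1],[[0,0,0.045],0,1],[[-0.002,0,0.03],0,1],[[0,0,0.009],0,1],[[0,0,0],0,1],[[0,0,0],0,0],[[0,0,0],0,0],[[0,0,0],0,0],[[0,0,0],0,0]]' > next.json && python3 nudge.py next.json 40; python3 to.py 0.463 0.0218 0.004 64.4
```

```text
clock: 2.8
position: [0.4628, 0.0241, 0.0056]
ee_rot: [0.691, 3.063, 0.001]
force: [0.2, 0.1, 0.1]
width: 0.703
gripper_force: 0.0
tool move [-0.0011 -0.002   0.0016] len 0.003
pos [0.4628 0.0241 0.0056] heading y 64.58 z [ 0.002  0.001 -1.   ] q [-0.35  0.52  0.24  2.19 -0.27  0.46  1.23] t 2.8
turn 0.0031 (alt -3.1385)
```

```bash
echo '[[[0,0,0],0,0],[[0,0,0],0,0],[[0,0,0],0,0],[[0,0,0],0,0],[[0,0,0],0,0],[[0,0,0],0,0]]' > next.json && python3 nudge.py next.json; echo '[[[0,0,-0.02],0,0],[[0,0,-0.02],0,0],[[0,0,-0.02],0,0],[[0,0,0],0,0]]' > next.json && python3 nudge.py next.json
```

```text
clock: 3.4
position: [0.4622, 0.0238, 0.0047]
ee_rot: [-0.692, -3.064, 0.0]
force: [-0.5, -0.3, 0.8]
width: 0.369
gripper_force: 40.0
clock: 3.8
position: [0.4635, 0.024, 0.0664]
ee_rot: [0.691, 3.062, 0.002]
force: [0.7, 0.8, -2.0]
width: 0.37
gripper_force: 40.0
```

Gripped: width 0.37 (about 34 mm) matches the visual width of 33 mm, so the bar is narrower than the text says. Now I'll turn to the holder's heading.

```bash
echo '[[[0,0,0],-0.13,0],[[0,0,0],-0.13,0],[[0,0,0],-0.13,0],[[0,0,0],-0.13,0],[[0,0,0],0,0]]' > next.json && python3 nudge.py next.json; python3 to.py 0.404 -0.296 0.06 94.2
```

```text
clock: 4.3
position: [0.4617, 0.0238, 0.0639]
ee_rot: [0.123, -3.138, -0.0]
force: [1.0, -0.6, -0.3]
width: 0.365
gripper_force: 40.0
tool move [ 0.0825 -0.3143  0.0039] len 0.325
pos [0.4617 0.0238 0.0639] heading y 94.47 z [-0.001  0.    -1.   ] q [-0.29  0.4   0.16  2.15 -0.11  0.6   1.59] t 4.3
turn 0.0048 (alt -3.1368)
```

```bash
echo '[[[0.01,-0.04,0],0,0],[[0.01,-0.04,0],0,0],[[0.01,-0.04,0],0,0],[[0.01,-0.04,0],0,0],[[0.01,-0.04,0],0,0],[[0.01,-0.04,0],0,0],[[0.01,-0.04,0],0,0],[[0.01,-0.034,0],0.005,0],[[0,0,0],0,0],[[0,0,0],0,0]]' > next.json && python3 nudge.py next.json; python3 to.py 0.404 -0.296 0.06 94.2
```

```text
clock: 5.3
position: [0.4058, -0.296, 0.0642]
ee_rot: [0.103, -3.139, -0.0]
force: [-0.3, -0.3, -0.0]
width: 0.375
gripper_force: 39.9
tool move [0.0018 0.0001 0.0042] len 0.005
pos [ 0.4058 -0.296   0.0642] heading y 93.76 z [-0.  0. -1.] q [ 0.39  0.45  0.18  2.06 -0.13  0.65  2.29] t 5.3
turn -0.0077 (alt +3.1339)
```

```bash
echo '[[[0.001,0,0.03],-0.007,0],[[0,0,0.021],0,0],[[0,0,0],0,0],[[0,0,0],0,0]]' > next.json && python3 nudge.py next.json; python3 to.py 0.404 -0.296 0.0135 94.2
python3 - <<'E'
from h import *
s=grab('scene'); t=grab('top'); pickle.dump((t,s),open('v1.pkl','wb'))
a=cv2.resize(t['image'][165:265,395:505],None,fx=3.6,fy=3.6,interpolation=cv2.INTER_CUBIC)
b=cv2.resize(s['image'][215:335,320:470],None,fx=3,fy=3,interpolation=cv2.INTER_CUBIC)
cv2.imwrite('pics/ins.png',np.hstack([a,b]) if a.shape[0]==b.shape[0] else np.hstack([a,b[:a.shape[0]]]))
E
```

```text
clock: 5.7
position: [0.4055, -0.294, 0.0136]
ee_rot: [0.124, -3.138, -0.002]
force: [0.2, -0.4, -1.7]
width: 0.367
gripper_force: 40.0
tool move [ 0.0017 -0.0019  0.0001] len 0.003
pos [ 0.4055 -0.294   0.0136] heading y 94.51 z [-0.001  0.001 -1.   ] q [ 0.41  0.53  0.15  2.09 -0.15  0.53  2.32] t 5.7
turn 0.0055 (alt -3.1361)
```

View pics/ins.png

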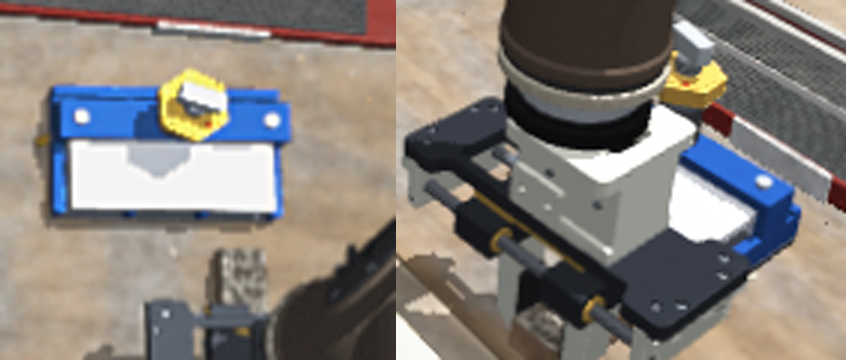

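Top view: the bar front (240,250) is centred on the right channel between walls at 203 and 275. I'll advance.

```bash
echo '[[[-0.015,-0.001,0],0.005,0],[[-0.015,0,0],0,0],[[-0.012,0,0],0,0],[[0,0,0],0,0],[[0,0,0],0,0]]' > next.json && python3 nudge.py next.json; echo '[[[-0.014,0,0],0,0],[[-0.014,0,0],0,0],[[-0.014,0,0],0,0],[[0,0,0],0,0]]' > next.json && python3 nudge.py next.json; python3 to.py 0.4406 -0.2931 0.0135 94.2
```

```text
clock: 6.3
position: [0.437, -0.2934, 0.0119]
ee_rot: [0.106, -3.123, -0.007]
force: [-29.4, -5.8, 6.5]
width: 0.37
gripper_force: 40.0
clock: 6.7
position: [0.4748, -0.2914, 0.011]
ee_rot: [0.103, -3.115, -0.008]
force: [-39.9, -7.3, 10.9]
width: 0.369
gripper_force: 40.0
tool move [ 0.0342  0.0006 -0.0017] len 0.034
pos [ 0.4748 -0.2914  0.011 ] heading y 93.79 z [-0.025  0.004 -1.   ] q [ 0.33  0.61  0.17  1.93 -0.15  0.64  2.23] t 6.7
turn -0.0071 (alt +3.1345)
```

Run:
```python
from h import *
s=grab('scene'); t=grab('top'); w=grab('wrist'); pickle.dump((t,s,w),open('v2.pkl','wb'))
a=cv2.resize(t['image'][165:265,395:505],None,fx=3.6,fy=3.6,interpolation=cv2.INTER_CUBIC)
b=w['image'][40:400,100:540]
cv2.imwrite('pics/ins2.png',np.hstack([a,b]))
```

```text
(no output)
```

View pics/ins2.png

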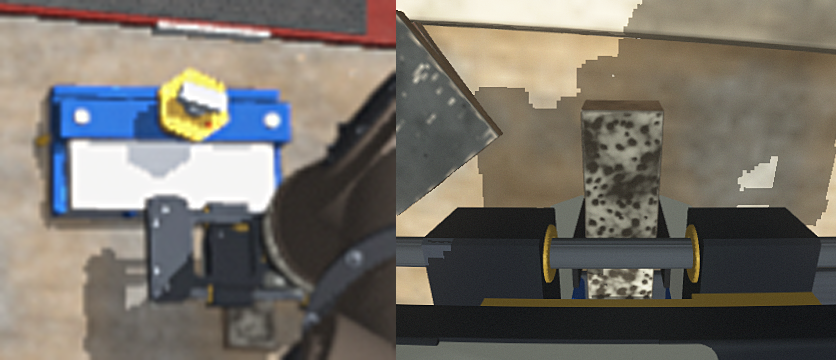

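The bar was blocked at the step and slipped back in the grip: top view shows its rear end at (250,345), and the z force was positive. I'll back off, raise it and retry gently.

```bash
echo '[[[0.02,0,0],0,0],[[0.008,0,-0.003],0,0],[[0,0,0],0,0],[[0,0,0],0,0]]' > next.json && python3 nudge.py next.json; python3 to.py 0.4406 -0.2931 0.0165 94.2; echo '[[[0,0,0],0,0]]' > next.json && python3 nudge.py next.json
```

```text
clock: 7.25
position: [0.4636, -0.292, 0.0175]
ee_rot: [-0.116, 3.137, -0.001]
force: [-0.3, -0.2, -2.1]
width: 0.369
gripper_force: 40.0
tool move [0.0231 0.0006 0.0009] len 0.023
pos [ 0.4636 -0.292   0.0175] heading y 94.25 z [ 0.003 -0.001 -1.   ] q [ 0.35  0.58  0.16  1.98 -0.16  0.6   2.26] t 7.25
turn 0.0009 (alt -3.1407)
clock: 7.35
position: [0.4632, -0.2919, 0.0171]
ee_rot: [-0.117, 3.137, -0.001]
force: [0.7, -0.2, -1.6]
width: 0.37
gripper_force: 40.0
```

Run:
```python
from h import *
w=grab('wrist'); pickle.dump(w,open('w3.pkl','wb'))
t,s,w2=pickle.load(open('v2.pkl','rb'))
# ins2 wrist pane: offset 100,40 ; pane starts at u=396
P=lambda u,v:(u-396+100,v+40)
# rear top edge corners at v2
print(at_z(w2,[P(583,111),P(661,111)],.03).round(4)); print(at_z(w2,[P(583,111),P(661,111)],.02).round(4))
```

```text
[[ 0.4197 -0.3105  0.03  ]
 [ 0.4176 -0.2778  0.03  ]]
[[ 0.421  -0.3115  0.02  ]
 [ 0.4187 -0.2765  0.02  ]]
```

```bash
echo '[[[-0.008,0,0.001],0,0],[[-0.008,0,0],0,0],[[0,0,0],0,0]]' > next.json && python3 nudge.py next.json;  echo '[[[-0.008,0,0],0,0],[[0,0,0],0,0]]' > next.json && python3 nudge.py next.json
```

```text
clock: 7.7
position: [0.4794, -0.2906, 0.0157]
ee_rot: [-0.117, 3.138, -0.0]
force: [-0.1, 0.0, -1.7]
width: 0.364
gripper_force: 40.0
clock: 7.9
position: [0.4866, -0.2902, 0.0157]
ee_rot: [-0.116, 3.138, -0.0]
force: [0.5, 0.6, -1.8]
width: 0.367
gripper_force: 40.0
```

```bash
echo '[[[-0.007,0,0],0,0],[[-0.006,0,0],0,0],[[0,0,0],0,0]]' > next.json && python3 nudge.py next.json;  echo '[[[0,0,0.003],0,0],[[0,0,0],0,0.1],[[0,0,0],0,0.7],[[0,0,0],0,0.7],[[0,0,0],0,0.7],[[0,0,0],0,0.7],[[0,0,0],0,0.7],[[0,0,0],0,0.7]]' > next.json && python3 nudge.py next.json; python3 to.py 0.4406 -0.2931 0.0065 94.2
```

```text
clock: 8.2
position: [0.4983, -0.2891, 0.0151]
ee_rot: [0.115, -3.138, -0.001]
force: [0.2, 0.7, -7.3]
width: 0.37
gripper_force: 40.0
clock: 9.0
position: [0.4982, -0.2895, 0.0128]
ee_rot: [-0.115, 3.139, -0.0]
force: [1.1, 0.4, -0.3]
width: 0.702
gripper_force: 0.0
tool move [0.0577 0.0007 0.0063] len 0.058
pos [ 0.4982 -0.2895  0.0128] heading y 94.19 z [ 0.  0. -1.] q [ 0.32  0.62  0.16  1.91 -0.16  0.63  2.23] t 9.0
turn -0.0001 (alt +3.1415)
```

```bash
echo '[[[0.015,0,0.002],0,0.7],[[0.015,0,0.002],0,0.7],[[0.012,0,0.002],0,0.7],[[0,0,0],0,0],[[0,0,0],0,0],[[0,0,0],0,0],[[0,0,0],0,0],[[0,0,0],0,0],[[0,0,0],0,0],[[0,0,0],0,0]]' > next.json && python3 nudge.py next.json
python3 - <<'E'
from h import *
w=grab('wrist');cv2.imwrite('pics/w4.png',w['image'][0:400,100:540]);pickle.dump(w,open('w4.pkl','wb'))
E
```

```text
clock: 10.0
position: [0.4567, -0.2926, 0.0068]
ee_rot: [-0.115, 3.139, -0.0]
force: [1.3, 0.3, 1.2]
width: 0.367
gripper_force: 40.0
```

View pics/w4.png

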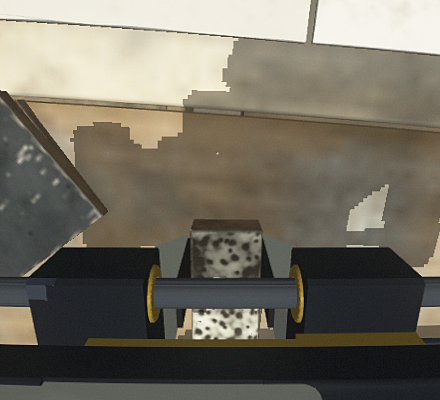

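The wrist view confirms the fingers are now near the bar's rear end (row 230). I'll lift it level and advance.

```bash
echo '[[[0,0,-0.004],0,0],[[0,0,-0.003],0,0],[[-0.005,0,0],0,0],[[0,0,0],0,0]]' > next.json && python3 nudge.py next.json;  echo '[[[-0.01,0,0],0,0],[[-0.01,0,0],0,0],[[-0.008,0,0],0,0],[[0,0,0],0,0]]' > next.json && python3 nudge.py next.json
```

```text
clock: 10.45
position: [0.4614, -0.292, 0.0135]
ee_rot: [0.115, -3.139, -0.0]
force: [-1.4, 0.4, -4.7]
width: 0.369
gripper_force: 40.0
clock: 10.85
position: [0.4914, -0.2897, 0.0136]
ee_rot: [-0.117, 3.138, -0.0]
force: [3.0, 1.1, -6.0]
width: 0.368
gripper_force: 40.0
```

```bash
echo '[[[0,0,0.003],0,0.6],[[0,0,0],0,0.6],[[0,0,0],0,0.6],[[0,0,-0.025],0,0.6],[[0,0,-0.02],0,0.6],[[0.02,0,0],0,0],[[0.02,0,0],0,0],[[0,0,0],0,0],[[0,0,0],0,0],[[0,0,0],0,0]]' > next.json && python3 nudge.py next.json;  echo '[[[0,0,0],0,0],[[0,0,0],0,0],[[0,0,0.02],0,0],[[0,0,0.02],0,0],[[0,0,0],0,0]]' > next.json && python3 nudge.py next.json; python3 to.py 0.443 -0.293 0.01 94.2
```

```text
clock: 11.85
position: [0.4503, -0.2931, 0.056]
ee_rot: [-0.115, 3.138, -0.0]
force: [-0.7, -0.4, 0.6]
width: 0.213
gripper_force: 0.0
clock: 12.35
position: [0.4482, -0.2921, 0.0137]
ee_rot: [0.115, -3.136, -0.003]
force: [-0.2, 0.5, -0.6]
width: 0.006
gripper_force: 0.0
tool move [ 0.0052 -0.0005  0.0038] len 0.006
pos [ 0.4482 -0.2921  0.0137] heading y 94.21 z [-0.003  0.002 -1.   ] q [ 0.36  0.57  0.16  2.01 -0.16  0.58  2.27] t 12.35
turn 0.0002 (alt -3.1414)
```

```bash
echo '[[[-0.015,0,0.003],0,0],[[-0.01,0,0],0,0],[[-0.008,0,0],0,0],[[-0.006,0,0],0,0],[[0,0,0],0,0]]' > next.json && python3 nudge.py next.json;echo '[[[-0.004,0,0],0,0],[[0,0,0],0,0]]' > next.json && python3 nudge.py next.json;echo '[[[-0.003,0,0],0,0],[[0,0,0],0,0]]' > next.json && python3 nudge.py next.json; echo '[[[-0.003,0,0],0,0],[[0,0,0],0,0]]' > next.json && python3 nudge.py next.json | sed -n '2p;4p'
```

```text
clock: 12.85
position: [0.4897, -0.2901, 0.0131]
ee_rot: [-0.116, 3.138, -0.001]
force: [-0.7, 0.3, -0.1]
width: 0.007
gripper_force: 0.0
clock: 13.05
position: [0.4922, -0.29, 0.0128]
ee_rot: [0.115, -3.139, -0.0]
force: [0.4, -0.4, 0.4]
width: 0.005
gripper_force: 0.0
clock: 13.25
position: [0.4924, -0.29, 0.0124]
ee_rot: [0.113, -3.135, -0.002]
force: [-7.6, -0.5, 5.5]
width: 0.004
gripper_force: 3.9
position: [0.4924, -0.29, 0.0122]
force: [-15.5, -0.2, 12.7]
```

Bar C bottomed at the predicted home position (TCP 4.4 mm short of nothing left: contact at x=0.4924, expected 0.4925). I'll retreat and confirm that A and B are where they were.

```bash
echo '[[[0.01,0,0],0,0],[[0.01,0,-0.03],0,0],[[0,0.01,-0.045],0.13,1],[[0,0.04,-0.02],0.13,1],[[0,0.045,0],0.13,1],[[0,0.05,0],0,1],[[0,0.05,0],0,1],[[0,0.05,0],0,1],[[0,0.05,0],0,1],[[0,0,0],0,1]]' > next.json && python3 nudge.py next.json|head -2
cat > chk.py <<'E'
from h import *
# masked difference at bar regions, top view, with best shift of the old template
import sys
d,_=pickle.load(open('v0.pkl','rb')); t=grab('top'); pickle.dump(t,open('tlast.pkl','wb'))
for n,(x0,y0,x1,y1) in dict(A=(246,198,273,241),B=(293,165,324,207),C=(334,202,368,245)).items():
    if n not in sys.argv[1]: continue
    r=cv2.matchTemplate(t['image'][max(y0-40,0):y1+40,x0-40:x1+40],d['image'][y0:y1,x0:x1],cv2.TM_CCOEFF_NORMED)
    _,m,_,l=cv2.minMaxLoc(r); print(n,'score',round(m,3),'shift px',l[0]-40,l[1]-40)
E
python3 chk.py AB; python3 to.py 0.560 0.139 0.15 71.4
```

```text
clock: 14.45
position: [0.5526, 0.0023, 0.1077]
A score 0.999 shift px 0 0
B score 0.66 shift px 0 0
tool move [ 0.0348  0.1371 -0.0421] len 0.148
pos [ 0.5514 -0.0022  0.1077] heading y 72.26 z [ 0.001  0.002 -1.   ] q [-0.3   0.45  0.28  1.91 -0.17  0.8   1.34] t 14.5
turn 0.015 (alt -3.1266)
```

```bash
echo '[[[0.015,0.04,-0.025],0.015,1],[[0.015,0.045,-0.025],0,1],[[0.003,0.05,-0.02],0,1],[[0,0,0],0,1],[[0,0,0],0,1]]' > next.json && python3 nudge.py next.json|head -2
cat > seg.py <<'E'
from h import *
import sys
w=grab('wrist'); pickle.dump(w,open('wlast.pkl','wb'))
x,y,a=[float(v) for v in sys.argv[1:4]]; a=np.radians(a)
c=np.array([[.051,.017],[.051,-.017],[-.051,-.017],[-.051,.017]])@np.array([[np.cos(a),np.sin(a)],[-np.sin(a),np.cos(a)]])+[x,y]
p=proj(w,np.c_[c,np.full(4,.022)]); print('expected px',p.round(0).tolist())
im=w['image']; m=im.max(2).astype(int)-im.min(2); m=(m<0.22*im.max(2)).astype(np.uint8)*255   # low saturation
r=np.zeros_like(m); cv2.fillConvexPoly(r,p.astype(int),255); r=cv2.dilate(r,np.ones((41,41))); r[238:]=0
m=cv2.morphologyEx(cv2.morphologyEx(m&r,cv2.MORPH_CLOSE,np.ones((7,7))),cv2.MORPH_OPEN,np.ones((7,7)))
k=max(cv2.findContours(m,cv2.RETR_EXTERNAL,cv2.CHAIN_APPROX_NONE)[0],key=cv2.contourArea)
W=at_z(w,k.reshape(-1,2),.022)[:,:2].astype(np.float32); b=cv2.minAreaRect(W*1000); print('rect mm',np.round(b[0],1),np.round(b[1],1),'box',np.round(cv2.boxPoints(b)).tolist())
v=np.diff(cv2.boxPoints(b)[:3],axis=0); v=max(v,key=np.linalg.norm); print('axis',(np.degrees(np.arctan2(v[1],v[0]))+90)%180-90)
o=im.copy(); cv2.polylines(o,[p.astype(int)],True,(0,0,255)); cv2.drawContours(o,[k],-1,(0,255,0)); cv2.imwrite(sys.argv[4],o)
E
python3 to.py 0.560 0.139 0.15 71.4; python3 seg.py 0.5866 0.1301 -18.6 pics/segB.png
```

```text
clock: 15.0
position: [0.5619, 0.1248, 0.1749]
tool move [0.0064 0.0128 0.0249] len 0.029
pos [0.5619 0.1248 0.1749] heading y 71.05 z [ 0.001  0.    -1.   ] q [-0.53  0.41  0.3   1.78 -0.14  0.97  1.07] t 15.0
turn -0.0061 (alt +3.1355)
expected px [[354.0, 254.0], [321.0, 254.0], [320.0, 155.0], [356.0, 154.0]]
rect mm [574.9 124.9] [58.8 82.5] box [[526.0, 111.0], [604.0, 84.0], [624.0, 139.0], [546.0, 166.0]]
axis -19.00969
```

View pics/segB.png

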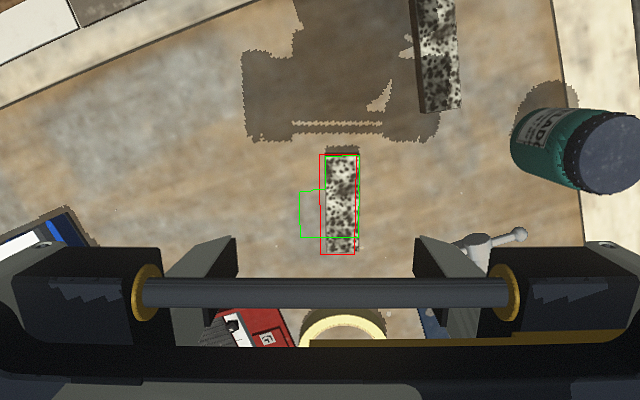

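The wrist view shows bar B where expected, about 3 px to the right of the red outline, with no neighbours near the fingers. I'll grasp it 28 mm behind its centre.

```bash
echo '[[[0.007,0.016,0.02],-0.006,1],[[0,0,0.045],0,1],[[0,0,0.045],0,1],[[0,0,0.045],0,0.7],[[0,0,0.015],0,0.7],[[0,0,0],0,0],[[0,0,0],0,0],[[0,0,0],0,0],[[0,0,0],0,0],[[0,0,0],0,0]]' > next.json && python3 nudge.py next.json 55|head -2
echo '[[[0,0,0],0,0],[[0,0,0],0,0],[[0,0,0],0,0],[[0,0,0],0,0]]' > next.json && python3 nudge.py next.json; python3 to.py 0.5607 0.142 0.005 71.4
```

```text
clock: 16.05
position: [0.5606, 0.1422, 0.0053]
clock: 16.45
position: [0.5605, 0.1423, 0.0051]
ee_rot: [0.51, 3.099, 0.001]
force: [-1.1, -0.7, 5.2]
width: 0.365
gripper_force: 54.8
tool move [-0.0003 -0.0002  0.0001] len 0.0
pos [0.5605 0.1423 0.0051] heading y 71.32 z [ 0.001  0.    -1.   ] q [-0.49  0.63  0.22  1.91 -0.22  0.62  1.11] t 16.45
turn -0.0013 (alt +3.1403)
```

```bash
echo '[[[0,0,-0.03],0,0],[[0,0,-0.03],0,0],[[0,0,0],-0.13,0],[[0,0,0],-0.13,0],[[0,0,0],-0.14,0],[[0,0,0],0,0]]' > next.json && python3 nudge.py next.json|grep -E 'wid|pos'; python3 to.py 0.4098 -0.2412 0.06 94.2
```

```text
position: [0.5599, 0.142, 0.0645]
width: 0.361
tool move [ 0.1789 -0.3707  0.0045] len 0.412
pos [0.5599 0.142  0.0645] heading y 94.37 z [-0.  0. -1.] q [-0.44  0.54  0.14  1.87 -0.11  0.74  1.41] t 17.05
turn 0.003 (alt -3.1386)
```

```bash
echo '[[[0.018,-0.037,0],0.003,0],[[0.018,-0.037,0],0,0],[[0.018,-0.037,0],0,0],[[0.018,-0.037,0],0,0],[[0.018,-0.037,0],0,0],[[0.018,-0.037,0],0,0],[[0.018,-0.037,0],0,0],[[0.018,-0.037,0],0,0],[[0.018,-0.037,0],0,0],[[0.018,-0.037,0],0,0]]' > next.json && python3 nudge.py next.json|grep -E 'wid|pos'; echo '[[[0,0,0.024],0,0],[[0,0,0.024],0,0],[[0,0,0],0,0],[[0,0,0],0,0]]' > next.json && python3 nudge.py next.json|grep -E 'wid|pos|for';python3 to.py 0.4098 -0.2412 0.016 94.2
```

```text
position: [0.4062, -0.2411, 0.0645]
width: 0.367
position: [0.4067, -0.2394, 0.0166]
force: [0.2, 0.0, -1.4]
width: 0.365
gripper_force: 54.8
tool move [-0.003  -0.002   0.0006] len 0.004
pos [ 0.4067 -0.2394  0.0166] heading y 93.95 z [-0.001  0.001 -1.   ] q [ 0.32  0.5   0.13  2.16 -0.13  0.5   2.19] t 18.45
turn -0.0044 (alt +3.1372)
```

```bash
echo '[[[-0.015,-0.002,0],-0.004,0],[[-0.013,0,0],0,0],[[-0.006,0,0],0,0],[[0,0,0],0,0]]' > next.json && python3 nudge.py next.json|grep -E 'pos|for';echo '[[[-0.006,0,0],0,0],[[0,0,0],0,0]]' > next.json && python3 nudge.py next.json|grep -E 'pos|for';python3 to.py 0.4497 -0.2383 0.016 94.2
```

```text
position: [0.4357, -0.2384, 0.016]
force: [-16.4, -0.4, 1.8]
gripper_force: 55.0
position: [0.4367, -0.2378, 0.0149]
force: [-27.1, -3.3, 1.7]
gripper_force: 55.0
tool move [-0.0129 -0.0015 -0.0014] len 0.013
pos [ 0.4367 -0.2378  0.0149] heading y 94.06 z [-0.018  0.004 -1.   ] q [ 0.29  0.53  0.14  2.08 -0.13  0.55  2.16] t 19.05
turn -0.0024 (alt +3.1392)
```

Blocked at the mouth as before, again probably front droop onto the step. I'll back off, raise it 3 mm and probe.

```bash
echo '[[[0.012,0,0],0,0],[[0,0,-0.003],0,0],[[0,0,0],0,0]]' > next.json && python3 nudge.py next.json|grep -E 'pos|for';echo '[[[-0.006,0,0],0,0],[[0,0,0],0,0]]' > next.json && python3 nudge.py next.json|grep -E 'pos|for'; echo '[[[-0.006,0,0],0,0],[[0,0,0],0,0]]' > next.json && python3 nudge.py next.json|grep -E 'pos|for';python3 to.py 0.4497 -0.2383 0.016 94.2
```

```text
position: [0.4363, -0.2397, 0.0207]
force: [-1.9, -0.8, -1.8]
gripper_force: 55.0
position: [0.4368, -0.2391, 0.019]
force: [-16.2, -2.5, 4.0]
gripper_force: 55.0
position: [0.4379, -0.2387, 0.0178]
force: [-26.5, -4.7, 1.4]
gripper_force: 55.0
tool move [-0.0118 -0.0005  0.0016] len 0.012
pos [ 0.4379 -0.2387  0.0178] heading y 94.08 z [-0.016  0.003 -1.   ] q [ 0.29  0.53  0.14  2.08 -0.12  0.56  2.16] t 19.75
turn -0.0022 (alt +3.1394)
```

```bash
echo '[[[0.02,0,0],0,0],[[0,0,0],0,0]]' > next.json && python3 nudge.py next.json|grep -E 'pos|for'
python3 - <<'E'
from h import *
s=grab('scene'); t=grab('top'); w=grab('wrist'); pickle.dump((t,s,w),open('v3.pkl','wb'))
a=cv2.resize(t['image'][175:255,395:495],None,fx=4,fy=4,interpolation=cv2.INTER_CUBIC)
b=cv2.resize(s['image'][215:335,310:470],None,fx=2.66667,fy=2.66667,interpolation=cv2.INTER_CUBIC)[:320]
cv2.imwrite('pics/ins3.png',np.vstack([np.hstack([a,b[:,:400]]),w['image'][150:400,0:800].repeat(1,1)[:, :640].astype(np.uint8) if 0 else np.hstack([w['image'][140:400],np.zeros((260,160,3),np.uint8)])]))
E
```

```text
position: [0.4258, -0.2404, 0.0197]
force: [-0.5, -0.3, -1.5]
gripper_force: 55.0
```

View pics/ins3.png

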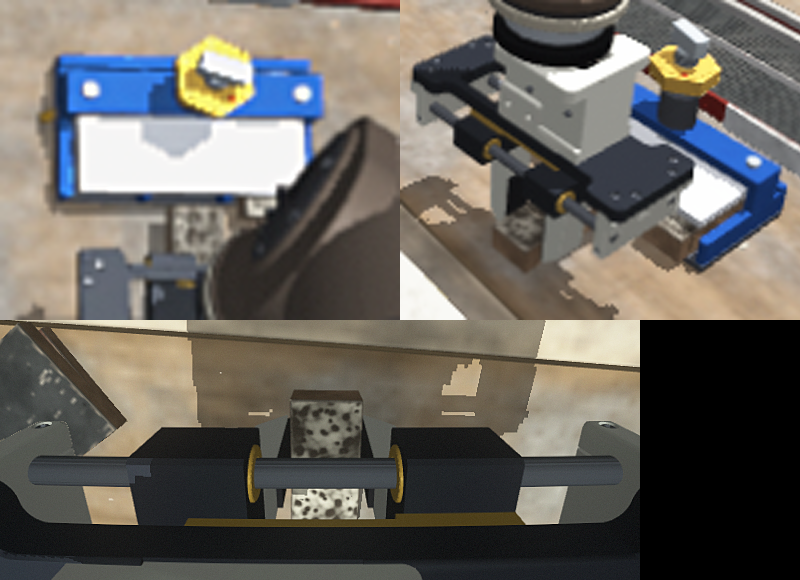

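Run:
```python
from h import *
t,s,w=pickle.load(open('v3.pkl','rb'))
f=lambda u,v:(395+(u+.5)/4-.5,175+(v+.5)/4-.5)
print(at_z(t,[f(170,208),f(228,208),f(170,250)],.035).round(4))
print('dividers',at_z(t,[f(143,197),f(217,197)],.026).round(4))
print('C rear',at_z(t,[f(245,215),f(275,215)],.028).round(4))
print('pred divider px',[(np.round((p-[395,175]+.5)*4-.5)).tolist() for p in proj(t,[[.5095-.0732*y,-.2339+.9973*y,.026] for y in (.027,-.027,.081,-.081)])])
print('rear of B',at_z(w,[(291,140+82),(362,140+82)],.038).round(4))
print('tcp px',(proj(t,[[.4258,-.2404,.035]])-[395,175])*4)
```

```text
[[ 0.5025 -0.2204  0.035 ]
 [ 0.5059 -0.2589  0.035 ]
 [ 0.4746 -0.2216  0.035 ]]
dividers [[ 0.5098 -0.2042  0.026 ]
 [ 0.5142 -0.2536  0.026 ]]
C rear [[ 0.5034 -0.2722  0.028 ]
 [ 0.5052 -0.2923  0.028 ]]
pred divider px [[147.0, 201.0], [228.0, 202.0], [66.0, 199.0], [308.0, 203.0]]
rear of B [[ 0.405  -0.2566  0.038 ]
 [ 0.4026 -0.2251  0.038 ]]
tcp px [[194.05761121 325.11036194]]
```

The front of bar B (170–228) overlaps the right divider (217), so the block is lateral and not the step. I'll shift 7 mm left and retry at the lower height.

```bash
echo '[[[0,0.007,0.003],0,0],[[-0.01,0,0],0,0],[[0,0,0],0,0]]' > next.json && python3 nudge.py next.json|grep -E 'pos|for';echo '[[[-0.008,0,0],0,0],[[0,0,0],0,0]]' > next.json && python3 nudge.py next.json|grep -E 'pos|for'; echo '[[[-0.007,0,0],0,0],[[0,0,0],0,0]]' > next.json && python3 nudge.py next.json|grep -E 'pos|for';python3 to.py 0.4497 -0.2333 0.016 94.2
```

```text
position: [0.4372, -0.2318, 0.0162]
force: [-1.3, 0.5, -2.3]
gripper_force: 55.0
position: [0.438, -0.2314, 0.0148]
force: [-18.7, -1.1, 1.6]
gripper_force: 55.0
position: [0.4395, -0.231, 0.0136]
force: [-30.7, -4.6, 0.5]
gripper_force: 55.0
tool move [-0.0099 -0.003  -0.0027] len 0.011
pos [ 0.4395 -0.231   0.0136] heading y 94.05 z [-0.021  0.005 -1.   ] q [ 0.27  0.54  0.14  2.08 -0.13  0.55  2.14] t 20.8
turn -0.0026 (alt +3.1390)
```

```bash
echo '[[[0.02,0,0],0,0],[[0,0,0],0,0]]' > next.json && python3 nudge.py next.json|grep -E 'pos|for'
python3 - <<'E'
from h import *
w=grab('wrist'); pickle.dump(w,open('w5.pkl','wb'))
ws={'ins3':pickle.load(open('v3.pkl','rb'))[2],'now':w,'C':pickle.load(open('v2.pkl','rb'))[2]}
for n,w in ws.items():
    g=cv2.GaussianBlur(w['image'],(1,9),0,sigmaX=0.1,sigmaY=3).astype(float); print(n)
    e=np.abs(np.diff(g,axis=1)).sum(2)
    for r in (165,190,230,245,320,328,335):
        top=[int(c) for c in np.argsort(-e[r,265:385])[:7]+265]; print(r,sorted(top))
E
```

```text
position: [0.4295, -0.233, 0.0162]
force: [0.7, 0.0, -1.8]
gripper_force: 55.0Traceback (most recent call last):
  File "<stdin>", line 5, in <module>
cv2.error: OpenCV(4.12.0) :-1: error: (-5:Bad argument) in function 'GaussianBlur'
> Overload resolution failed:
>  - argument for GaussianBlur() given by name ('sigmaX') and position (3)
>  - argument for GaussianBlur() given by name ('sigmaX') and position (3)
```

Run:
```python
from h import *
w=pickle.load(open('w5.pkl','rb')); w3=pickle.load(open('v2.pkl','rb'))[2]
a=cv2.resize(w['image'][205:345,275:380],None,fx=3.8,fy=3.8,interpolation=cv2.INTER_CUBIC)
b=cv2.resize(w3['image'][145:345,275:380],None,fx=2.66,fy=2.66,interpolation=cv2.INTER_CUBIC)
b=b[:a.shape[0]]; a=a[:b.shape[0]]; o=np.hstack([a,b]); print(a.shape,b.shape); cv2.imwrite('pics/w5.png',o)
```

```text
(532, 399, 3) (532, 279, 3)
```

View pics/w5.png

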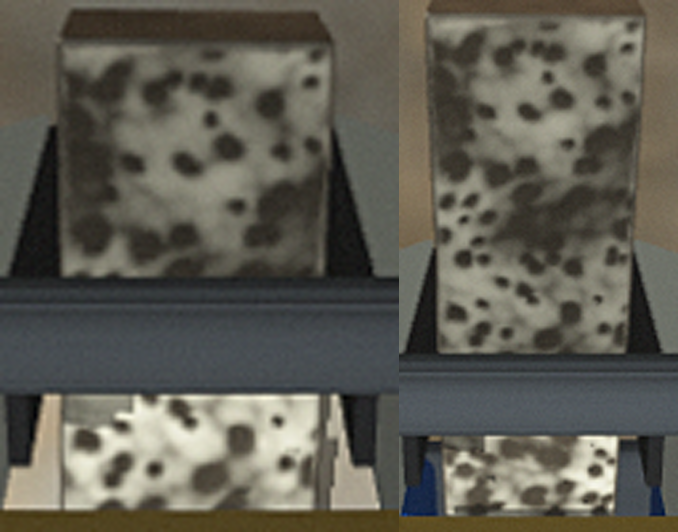

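The width taper shows bar B is pitched front-up about 7° in the grip, so it strikes the plate edge. I'll back off, set it flat on the table, and regrip nearer its centre.

```bash
echo '[[[0.015,0,0],0,0],[[0.015,-0.003,0],0,0],[[0,0,0.007],0,0],[[0,0,0],0,0.7],[[0,0,0],0,0.7],[[0,0,0],0,0.7],[[0,0,0],0,0.7],[[-0.009,0,0.002],0,0.7],[[-0.009,0,0.002],0,0.7],[[0,0,0],0,0.7]]' > next.json && python3 nudge.py next.json|grep -E 'pos|for|wid';python3 to.py 0.4150 -0.2393 0.005 94.2;  python3 - <<'E'
from h import *
w=grab('wrist'); pickle.dump(w,open('w6.pkl','wb'))
a=cv2.resize(w['image'][180:345,255:400],None,fx=3.5,fy=3.5,interpolation=cv2.INTER_CUBIC); cv2.imwrite('pics/w6.png',a)
E
```

```text
position: [0.4221, -0.2365, 0.0054]
force: [-0.6, 0.5, 0.2]
width: 0.698
gripper_force: 0.0
tool move [ 0.0073 -0.0022  0.0004] len 0.008
pos [ 0.4221 -0.2365  0.0054] heading y 94.39 z [ 0.002 -0.    -1.   ] q [ 0.31  0.53  0.12  2.14 -0.13  0.48  2.18] t 22.05
turn 0.0034 (alt -3.1382)
```

```bash
echo '[[[0,0,0.001],0.003,0],[[0,0,0],0,0],[[0,0,0],0,0],[[0,0,0],0,0],[[0,0,0],0,0],[[0,0,0],0,0],[[0,0,0],0,0]]' > next.json && python3 nudge.py next.json 55|grep -E 'pos|for|wid';echo '[[[0,0,-0.005],0,0],[[0,0,-0.005],0,0],[[0,0,0],0,0]]' > next.json && python3 nudge.py next.json|grep -E 'pos|for|wid'; echo '[[[-0.015,0,0],0,0],[[-0.015,0,0],0,0],[[0,0,0],0,0]]' > next.json && python3 nudge.py next.json|grep -E 'pos|for|wid'
```

```text
position: [0.4197, -0.2368, 0.0046]
force: [-0.8, -0.7, 1.6]
width: 0.367
gripper_force: 55.0
position: [0.4203, -0.237, 0.0153]
force: [0.9, 0.1, -1.6]
width: 0.364
gripper_force: 55.0
position: [0.4532, -0.2342, 0.0148]
force: [0.8, 0.9, -1.9]
width: 0.369
gripper_force: 55.0
```

```bash
echo '[[[-0.005,0,0],0,0],[[0,0,0],0,0]]' > next.json && python3 nudge.py next.json|grep -E 'pos|for'; echo '[[[-0.005,0,0],0,0],[[0,0,0],0,0]]' > next.json && python3 nudge.py next.json|grep -E 'pos|for'
```

```text
position: [0.4551, -0.2341, 0.0144]
force: [0.3, 0.4, -1.6]
gripper_force: 55.0
position: [0.4603, -0.2339, 0.0146]
force: [-0.1, -0.1, -1.3]
gripper_force: 55.0
```

```bash
echo '[[[-0.008,0,0],0,0],[[-0.004,0,0],0,0],[[0,0,0],0,0]]' > next.json && python3 nudge.py next.json|grep -E 'pos|for'; echo '[[[-0.008,0,0],0,0],[[-0.006,0,0],0,0],[[0,0,0],0,0]]' > next.json && python3 nudge.py next.json|grep -E 'pos|for'
```

```text
position: [0.4728, -0.2329, 0.0146]
force: [0.5, 0.1, -2.2]
gripper_force: 55.0
position: [0.4871, -0.2318, 0.0147]
force: [0.2, 0.1, -1.3]
gripper_force: 55.0
```

```bash
echo '[[[0.003,0,0.003],0,0],[[0,0,0],0,0.6],[[0,0,0],0,0.6],[[0,0,0],0,0.6],[[0,0,0],0,0.6],[[0.015,0,0.002],0,0.6],[[0.015,0,0.003],0,0.6],[[0,0,0.002],0,0.6],[[0,0,0],0,0],[[0,0,0],0,0]]' > next.json && python3 nudge.py next.json|grep -E 'pos|for|wid'; echo '[[[0,0,0],0,0],[[0,0,0],0,0],[[0,0,0],0,0],[[0,0,-0.004],0,0],[[0,0,-0.004],0,0],[[0,0,0],0,0]]' > next.json && python3 nudge.py next.json|grep -E 'pos|for|wid'
```

```text
position: [0.4539, -0.2344, 0.0047]
force: [-0.1, 0.7, -0.2]
width: 0.476
gripper_force: 0.0
position: [0.452, -0.234, 0.0126]
force: [-0.4, -0.2, -6.1]
width: 0.366
gripper_force: 55.0
```

```bash
echo '[[[-0.01,0,0],0,0],[[-0.01,0,0],0,0],[[0,0,0],0,0]]' > next.json && python3 nudge.py next.json|grep -E 'pos|for|wid'; python3 to.py .4865 -.233 .013 94.2
```

```text
position: [0.475, -0.2327, 0.0125]
force: [2.6, 1.0, -7.1]
width: 0.363
gripper_force: 55.0
tool move [-0.0114 -0.0012 -0.0005] len 0.011
pos [ 0.475  -0.2327  0.0125] heading y 94.21 z [ 0.002 -0.    -1.   ] q [ 0.26  0.56  0.13  2.02 -0.14  0.56  2.13] t 26.3
turn 0.0001 (alt -3.1415)
```

```bash
echo '[[[-0.01,0,0],0,0],[[0,0,0.003],0,0.6],[[0,0,0],0,0.6],[[0,0,0],0,0.6],[[0,0,-0.025],0,0.6],[[0,0,-0.02],0,0],[[0.02,0,0],0,0],[[0.02,0,0],0,0],[[0,0,0],0,0],[[0,0,0],0,0]]' > next.json && python3 nudge.py next.json|grep -E 'pos|wid';  echo '[[[0,0,0],0,0],[[0,0,0],0,0],[[0,0,0.02],0,0],[[0,0,0.023],0,0],[[0,0,0],0,0]]' > next.json && python3 nudge.py next.json|grep -E 'pos|for|wid'; python3 to.py 0.4845 -0.234 0.011 94.2
```

```text
position: [0.443, -0.2354, 0.055]
width: 0.215
position: [0.4417, -0.2343, 0.0095]
force: [-0.0, -0.8, 0.0]
width: 0.001
gripper_force: 0.0
tool move [-0.0427 -0.0028 -0.0016] len 0.043
pos [ 0.4417 -0.2343  0.0095] heading y 94.16 z [-0.004  0.002 -1.   ] q [ 0.28  0.54  0.13  2.09 -0.14  0.52  2.16] t 27.8
turn -0.0007 (alt +3.1409)
```

```bash
echo '[[[-0.015,-0.001,-0.002],0,0],[[-0.01,-0.001,0],0,0],[[-0.01,0,0],0,0],[[-0.006,0,0],0,0],[[0,0,0],0,0]]' > next.json && python3 nudge.py next.json|grep -E 'pos|for';echo '[[[-0.004,0,0],0,0],[[0,0,0],0,0]]' > next.json && python3 nudge.py next.json|grep -E 'pos|for';echo '[[[-0.003,0,0],0,0],[[0,0,0],0,0]]' > next.json && python3 nudge.py next.json|grep -E 'pos|for'
```

```text
position: [0.4852, -0.234, 0.0139]
force: [0.0, 0.5, 0.6]
gripper_force: 0.0
position: [0.488, -0.2338, 0.0136]
force: [0.2, -0.7, -0.9]
gripper_force: 0.0
position: [0.4883, -0.2338, 0.0133]
force: [-5.8, -0.0, 5.2]
gripper_force: 3.4
```

```bash
echo '[[[-0.003,0,0],0,0],[[0.012,0,0],0,0],[[0.01,0,-0.03],0,0],[[0,0.01,-0.045],0.12,1],[[0,0.04,-0.045],0.12,1],[[0,0.05,-0.02],0,1],[[0,0.05,0],0,1],[[0,0.05,0],0,1],[[0,0.05,0],0,1],[[0,0.05,0],0,1]]' > next.json && python3 nudge.py next.json|head -2
echo '[[[0,0.05,0],0,1],[[0,0.05,0],0,1],[[0,0,0],0,1]]' > next.json && python3 nudge.py next.json|head -2
python3 chk.py AB; python3 to.py 0.4736 0.2558 0.175 80.5
```

```text
clock: 29.7
position: [0.514, 0.0531, 0.1449]
clock: 30.0
position: [0.5306, 0.1586, 0.1445]
A score 0.399 shift px 0 0
B score 0.287 shift px -40 -25
tool move [ 0.0724  0.0913 -0.0305] len 0.12
pos [0.5304 0.1541 0.1443] heading y 80.77 z [ 0.001  0.002 -1.   ] q [-0.5   0.4   0.16  1.86 -0.08  0.88  1.11] t 30.05
turn 0.0047 (alt -3.1369)
```

```bash
echo '[[[0.022,0.03,-0.01],0.005,1],[[0.022,0.03,-0.01],0,1],[[0.02,0.032,-0.01],0,1],[[0,0,0],0,1],[[0,0,0],0,1]]' > next.json && python3 nudge.py next.json|head -2
sed -i 's/ones((41,41))/ones((25,25))/; s/MORPH_OPEN,np.ones((7,7))/MORPH_OPEN,np.ones((15,15))/' seg.py
python3 seg.py 0.4815 0.2545 -9.5 pics/segA.png
```

```text
clock: 30.55
position: [0.4831, 0.2508, 0.1747]
expected px [[345.0, 232.0], [311.0, 233.0], [309.0, 129.0], [346.0, 128.0]]
rect mm [484.5 257.6] [114.8  53.8] box [[426.0, 283.0], [428.0, 229.0], [543.0, 232.0], [541.0, 286.0]]
axis 1.7590866
```

View pics/segA.png

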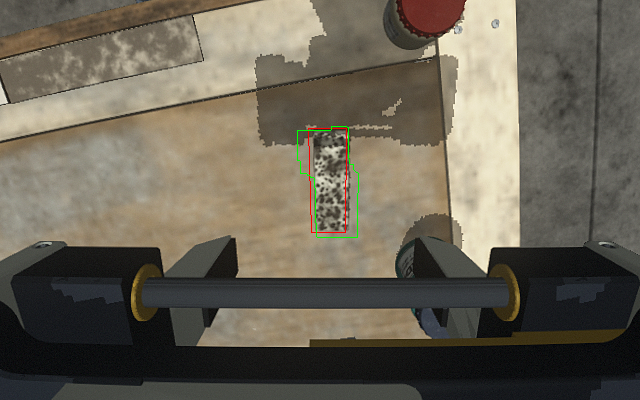

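Bar A is where expected, about 3 px right of the outline; the teal jar is well clear of the gripper. I'll grasp it near its centre.

```bash
echo '[[[0.01,0.006,0.02],0,1],[[0,0,0.045],0,1],[[0,0,0.045],0,1],[[0,0,0.045],0,0.7],[[0,0,0.015],0,0.7],[[0,0,0],0,0],[[0,0,0],0,0],[[0,0,0],0,0],[[0,0,0],0,0],[[0,0,0],0,0]]' > next.json && python3 nudge.py next.json 55|head -2
echo '[[[0,0,0],0,0],[[0,0,0],0,0],[[0,0,0],0,0],[[0,0,0],0,0],[[0,0,-0.03],0,0],[[0,0,-0.03],0,0],[[0,0,0],-0.12,0],[[0,0,0],-0.119,0],[[0,0,0],0,0]]' > next.json && python3 nudge.py next.json|grep -E 'wid|pos|for'; python3 to.py 0.418 -0.185 0.065 94.2
```

```text
clock: 31.6
position: [0.4748, 0.2586, 0.005]
position: [0.4743, 0.2589, 0.0646]
force: [0.6, -1.0, -1.1]
width: 0.367
gripper_force: 54.9
tool move [ 0.0864 -0.439  -0.0005] len 0.447
pos [0.4743 0.2589 0.0646] heading y 93.91 z [-0.  0. -1.] q [-0.64  0.49  0.05  1.96 -0.04  0.69  1.08] t 32.5
turn -0.0051 (alt +3.1365)
```

```bash
echo '[[[0.009,-0.044,0],-0.005,0],[[0.009,-0.044,0],0,0],[[0.009,-0.044,0],0,0],[[0.009,-0.044,0],0,0],[[0.009,-0.044,0],0,0],[[0.009,-0.044,0],0,0],[[0.009,-0.044,0],0,0],[[0.009,-0.044,0],0,0],[[0.009,-0.044,0],0,0],[[0.005,-0.043,0],0,0]]' > next.json && python3 nudge.py next.json|grep -E 'wid|pos'; echo '[[[0,0,0.025],0,0],[[0,0,0.025],0,0],[[0,0,0],0,0],[[0,0,0],0,0]]' > next.json && python3 nudge.py next.json|grep -E 'wid|pos|for';python3 to.py 0.449 -0.182 0.015 94.2
```

```text
position: [0.4184, -0.1868, 0.0643]
width: 0.367
position: [0.4191, -0.1848, 0.0144]
force: [0.6, -0.4, -0.5]
width: 0.368
gripper_force: 54.9
tool move [-0.03    0.0007 -0.0006] len 0.03
pos [ 0.4191 -0.1848  0.0144] heading y 93.98 z [-0.002  0.001 -1.   ] q [ 0.25  0.49  0.06  2.19 -0.06  0.47  2.  ] t 33.9
turn -0.0039 (alt +3.1377)
```

```bash
echo '[[[-0.015,0.001,0],-0.003,0],[[-0.012,0,-0.001],0,0],[[0,0,0],0,0]]' > next.json && python3 nudge.py next.json|grep -E 'pos|for'; echo '[[[-0.005,0,0],0,0],[[0,0,0],0,0]]' > next.json && python3 nudge.py next.json|grep -E 'pos|for'; echo '[[[-0.005,0,0],0,0],[[0,0,0],0,0]]' > next.json && python3 nudge.py next.json|grep -E 'pos|for'; echo '[[[-0.005,0,0],0,0],[[0,0,0],0,0]]' > next.json && python3 nudge.py next.json|grep -E 'pos|for'
```

```text
position: [0.4495, -0.1818, 0.0168]
force: [-0.2, 0.2, -1.6]
gripper_force: 54.9
position: [0.4513, -0.1817, 0.0157]
force: [0.1, 0.2, -1.4]
gripper_force: 54.9
position: [0.4568, -0.1813, 0.0155]
force: [1.1, 0.6, -3.6]
gripper_force: 54.9
position: [0.4622, -0.181, 0.0155]
force: [2.0, 0.0, -3.6]
gripper_force: 54.9
```

```bash
echo '[[[-0.008,0,0.001],0,0],[[-0.008,0,0],0,0],[[-0.004,0,0],0,0],[[0,0,0],0,0]]' > next.json && python3 nudge.py next.json|grep -E 'pos|for'; echo '[[[0.001,0,0.003],0,0],[[0,0,0],0,0.6],[[0,0,0],0,0.6],[[0,0,0],0,0.6],[[0,0,0],0,0.6],[[0.015,0,0.002],0,0.6],[[0.015,0,0.003],0,0.6],[[0,0,0.002],0,0.6],[[0,0,0],0,0],[[0,0,0],0,0]]' > next.json && python3 nudge.py next.json|grep -E 'pos|for|wid'; echo '[[[0,0,0],0,0],[[0,0,0],0,0],[[0,0,0],0,0],[[0,0,-0.004],0,0],[[0,0,-0.004],0,0],[[0,0,0],0,0]]' > next.json && python3 nudge.py next.json|grep -E 'pos|for|wid'
```

```text
position: [0.4825, -0.1794, 0.0146]
force: [-0.2, -0.5, -0.2]
gripper_force: 54.9
position: [0.4517, -0.1818, 0.0047]
force: [0.2, 0.1, -0.7]
width: 0.472
gripper_force: 0.0
position: [0.4497, -0.1815, 0.0126]
force: [0.5, 0.6, -7.0]
width: 0.368
gripper_force: 55.0
```

```bash
echo '[[[-0.01,0,0],0,0],[[-0.01,0,0],0,0],[[-0.01,0,0],0,0],[[0,0,0],0,0]]' > next.json && python3 nudge.py next.json|grep -E 'pos|for|wid'; echo '[[[0,0,0.003],0,0.6],[[0,0,0],0,0.6],[[0,0,0],0,0.6],[[0,0,-0.025],0,0.6],[[0,0,-0.02],0,0],[[0.02,0,0],0,0],[[0.02,0,0],0,0],[[0,0,0],0,0],[[0,0,0],0,0],[[0,0,0],0,0]]' > next.json && python3 nudge.py next.json|grep -E 'pos|wid';  echo '[[[0,0,0],0,0],[[0,0,0.02],0,0],[[0,0,0.02],0,0],[[0,0,0],0,0]]' > next.json && python3 nudge.py next.json|grep -E 'pos|for|wid'; python3 to.py 0.4805 -0.180 0.013 94.2
```

```text
position: [0.4829, -0.1794, 0.0125]
force: [3.6, -0.2, -5.8]
width: 0.365
gripper_force: 55.0
position: [0.4415, -0.1827, 0.0548]
width: 0.127
position: [0.4395, -0.182, 0.0127]
force: [-0.7, 1.4, -0.4]
width: 0.004
gripper_force: 0.0
tool move [-0.0411 -0.0011 -0.0004] len 0.041
pos [ 0.4395 -0.182   0.0127] heading y 94.27 z [-0.003  0.001 -1.   ] q [ 0.23  0.51  0.07  2.14 -0.07  0.5   1.99] t 38.6
turn 0.0013 (alt -3.1403)
```

```bash
echo '[[[-0.015,0,0],0,0],[[-0.01,0,0],0,0],[[-0.01,0,0],0,0],[[-0.006,0,0],0,0],[[0,0,0],0,0]]' > next.json && python3 nudge.py next.json|grep -E 'pos|for';echo '[[[-0.004,0,0],0,0],[[0,0,0],0,0]]' > next.json && python3 nudge.py next.json|grep -E 'pos|for';echo '[[[-0.003,0,0],0,0],[[0,0,0],0,0]]' > next.json && python3 nudge.py next.json|grep -E 'pos|for';echo '[[[-0.003,0,0],0,0],[[0,0,0],0,0]]' > next.json && python3 nudge.py next.json|grep -E 'pos|for'
```

```text
position: [0.4826, -0.1794, 0.0148]
force: [-0.5, 0.6, 0.3]
gripper_force: 0.0
position: [0.4843, -0.1793, 0.0144]
force: [-2.6, -0.1, 0.7]
gripper_force: 1.2
position: [0.4845, -0.1792, 0.014]
force: [-10.9, 0.0, 7.6]
gripper_force: 5.5
position: [0.4845, -0.1791, 0.0136]
force: [-18.5, -0.9, 13.2]
gripper_force: 9.4
```

All three bars bottomed at their predicted home positions. I'll retreat upward to a pose over the holder, then take one composite: the key and nut from the first views, and the bar ends from the wrist.

```bash
echo '[[[0.015,0,0],0,0.5],[[0.005,0,-0.04],0,0.5],[[0,0,-0.05],0,0.5],[[0,0,-0.05],0,0.5],[[0,0,-0.05],0,0.5],[[0,0,-0.05],0,0.5],[[-0.04,-0.02,0],0,0.5],[[-0.04,-0.02,0],0,0.5],[[-0.02,-0.01,0],0,0.5],[[0,0,0],0,0.5]]' > next.json && python3 nudge.py next.json|grep -E 'pos|for'
python3 - <<'E'
from h import *
w=grab('wrist'); pickle.dump(w,open('w7.pkl','wb'))
d,s=pickle.load(open('v0.pkl','rb'))
a=cv2.resize(d['image'][180:206,437:461],None,fx=12,fy=12,interpolation=cv2.INTER_CUBIC)
b=cv2.resize(s['image'][220:254,402:434],None,fx=9.1,fy=9.1,interpolation=cv2.INTER_CUBIC)[:312]
b=cv2.resize(s['image'][220:254,402:434],(288,306)); b=np.vstack([b,np.zeros((6,288,3),np.uint8)])
top=np.hstack([a,b,np.zeros((312,800-576,3),np.uint8)])
M=np.array([.5095,-.2339]);ex=np.array([.9973,.0732]);ey=np.array([-.0732,.9973])
P=[np.r_[M-.012*ex+ey*(k*.054+e),.028] for k in (-1,0,1) for e in (-.02,.02)]
p=proj(w,P); print(p.round(1).tolist())
c=p.mean(0).astype(int); x0=max(0,min(640-500,c[0]-250)); y0=max(0,min(400-180,c[1]-90)); print(x0,y0)
cr=cv2.resize(w['image'][y0:y0+180,x0:x0+500],None,fx=1.6,fy=1.6,interpolation=cv2.INTER_CUBIC)
cv2.imwrite('pics/final.png',np.vstack([top,cr]))
E
```

```text
position: [0.577, -0.2236, 0.2538]
force: [-0.9, 0.4, -0.0]
gripper_force: 0.0
[[252.6, 98.7], [288.8, 98.5], [301.4, 98.5], [337.7, 98.5], [350.4, 98.5], [386.6, 98.6]]
69 8
```

View pics/final.png

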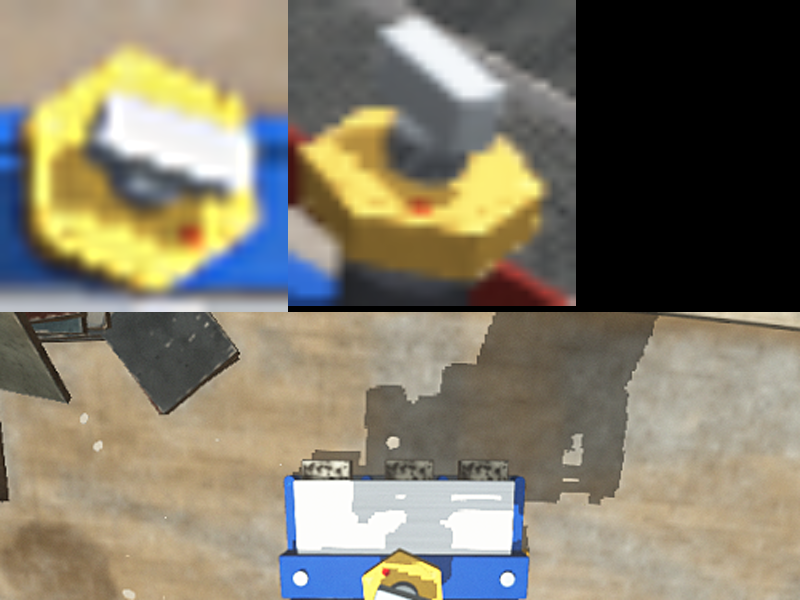

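The wrist view shows all three bar ends protruding equally at row 460, matching the predicted home edge at row 457. The nut has a vertex toward the robot, so flats face the tool's ±y. Next I'll compute the key and nut angles.

```bash
python3 - <<'E'
from h import *
d,s=pickle.load(open('v0.pkl','rb')); w=pickle.load(open('w7.pkl','rb'))
T=lambda u,v:(437+(u+.5)/12-.5,180+(v+.5)/12-.5); S=lambda u,v:(402+(u+.5)/9-.5,220+(v+.5)/9-.5)
K=lambda u,v:(69+(u+.5)/1.6-.5,8+(v-312+.5)/1.6-.5)
hd=lambda a:np.degrees(np.arctan2(a[1],a[0])).round(1)
k=at_z(d,[T(110,93),T(250,135),T(243,188),T(103,145)],.1345); print('key top c',k.mean(0).round(4),'axis',hd(k[1]-k[0]),hd(k[2]-k[3]),'len',np.linalg.norm(k[1]-k[0]).round(4))
ks=at_z(s,[S(380-288,32),S(462-288,93),S(503-288,88),S(415-288,17)],.1345); print('key scene',ks.mean(0).round(4),'axis',hd(ks[1]-ks[0]),hd(ks[2]-ks[3]),np.linalg.norm(ks[1]-ks[0]).round(4))
n=at_z(d,[T(125,45),T(245,95),T(260,215),T(150,290),T(35,230),T(22,120)],.1055); print('nut c',n.mean(0).round(4)); c=n.mean(0)
print('vertex headings mod60',[(hd(p-c)%60).round(1) for p in n],'r',[np.linalg.norm(p-c).round(4) for p in n])
v=at_z(w,[K(402,550),K(363,572),K(442,572)],.1055); print('wrist nut',v.round(4), 'flat edge headings', hd(v[0]-v[1]),hd(v[2]-v[0]))
sc=at_z(w,[K(300,579),K(508,579)],.056); print('screws',sc.round(4),'mid',sc.mean(0).round(4),hd(sc[1]-sc[0]))
pf=at_z(w,[K(296,481),K(514,481)],.0415); print('plate front',pf.round(4),pf.mean(0).round(4))
E
python3 to.py .577 -.229 .1355 94.2
```

```text
key top c [ 0.5774 -0.2287  0.1345] axis -102.1 -102.5 len 0.0299
key scene [ 0.5742 -0.2278  0.1345] axis -98.9 -102.2 0.0276
nut c [ 0.5783 -0.2286  0.1055]
vertex headings mod60 [np.float64(8.8), np.float64(8.4), np.float64(12.0), np.float64(6.7), np.float64(6.4), np.float64(13.2)] r [np.float64(0.0262), np.float64(0.0279), np.float64(0.0271), np.float64(0.0268), np.float64(0.0268), np.float64(0.0264)]
wrist nut [[ 0.5495 -0.2295  0.1055]
 [ 0.5639 -0.2513  0.1055]
 [ 0.5606 -0.2054  0.1055]] flat edge headings 123.7 65.2
screws [[ 0.5821 -0.2974  0.056 ]
 [ 0.5717 -0.1565  0.056 ]] mid [ 0.5769 -0.227   0.056 ] 94.2
plate front [[ 0.5181 -0.3042  0.0415]
 [ 0.5074 -0.1578  0.0415]] [ 0.5128 -0.231   0.0415]
tool move [-0.0012 -0.006   0.1183] len 0.118
pos [ 0.5754 -0.2231  0.2538] heading y 94.23 z [-0. -0. -1.] q [ 0.19  0.4   0.14  1.56 -0.06  1.18  1.98] t 40.75
turn 0.0005 (alt -3.1411)
```

```bash
echo '[[[-0.001,-0.005,0],0.15,0.5],[[0,0,0],0.15,0.5],[[0,0,0],0.15,0.5],[[0,0,0],0.15,0.5],[[0,0,0],0.15,0.5],[[0,0,0],0.15,0.5],[[0,0,0],0.15,0.5],[[0,0,0],0.15,0.5],[[0,0,0],0.15,0.5],[[0,0,0],0.15,0.5]]' > next.json && python3 nudge.py next.json|grep pos; echo '[[[0,0,0.02],0.15,0.5],[[0,0,0.02],0.15,0.5],[[0,0,0.02],0.053,0.5],[[0,0,0.02],0,0.5],[[0,0,0],0,0.5],[[0,0,0],0,0.5]]' > next.json && python3 nudge.py next.json|grep pos; python3 to.py .577 -.2283 .1195 -12
```

```text
position: [0.5751, -0.2272, 0.2547]
position: [0.5756, -0.2274, 0.175]
tool move [-0.0006  0.0015  0.0555] len 0.056
pos [ 0.5756 -0.2274  0.175 ] heading y -11.92 z [-0.     0.001 -1.   ] q [-0.06  0.5   0.53  1.68 -0.29  1.03  0.35] t 42.35
turn 0.0013 (alt -3.1403)
```

```bash
echo '[[[0,0.001,0.025],0,0.5],[[0,0,0.02],0,0.5],[[0,0,0.01],0,0.5],[[0,0,0],0,0],[[0,0,0],0,0],[[0,0,0],0,0],[[0,0,0],0,0],[[0,0,0],0,0],[[0,0,0],0,0]]' > next.json && python3 nudge.py next.json 30; python3 to.py .577 -.2283 .1195 -12
```

```text
clock: 43.25
position: [0.577, -0.2279, 0.1202]
ee_rot: [-2.44, -1.978, -0.0]
force: [-2.7, 2.0, 6.3]
width: 0.13
gripper_force: 29.9
tool move [-0.0004  0.0001  0.0007] len 0.001
pos [ 0.577  -0.2279  0.1202] heading y -11.94 z [ 0.  0. -1.] q [-0.04  0.56  0.5   1.74 -0.32  0.93  0.38] t 43.25
turn 0.0011 (alt -3.1405)
```

Key pinched (12 mm wide). Now I'll turn it clockwise, following it down.

```bash
echo '[[[0,0,0.0003],0.12,0],[[0,0,0.0003],0.12,0],[[0,0,0.0003],0.12,0],[[0,0,0.0003],0.12,0],[[0,0,0.0003],0.12,0],[[0,0,0],0,0]]' > next.json && python3 nudge.py next.json; python3 to.py .577 -.2283 .1195 -12|sed -n 2,3p; python3 -c "
from cell import arm, optics, telemetry;print(telemetry.observe()['ft_torque'])"
```

```text
clock: 43.85
position: [0.5771, -0.228, 0.1187]
ee_rot: [2.918, 1.163, 0.0]
force: [-2.2, 1.5, 5.9]
width: 0.127
gripper_force: 29.9
pos [ 0.5771 -0.228   0.1187] heading y -46.55 z [ 0. -0. -1.] q [-0.14  0.6   0.66  1.75 -0.44  0.95 -0.12] t 43.85
turn -0.603 (alt +2.5386)
[ 0.08239938  0.78713935 -0.13912195]
```

```bash
echo '[[[0,0,0.0003],0.12,0],[[0,0,0.0003],0.12,0],[[0,0,0.0003],0.12,0],[[0,0,0.0003],0.12,0],[[0,0,0.0003],0.12,0],[[0,0,0],0,0]]' > next.json && python3 nudge.py next.json|grep -E 'wid|for'; python3 -c "
from cell import arm, optics, telemetry;print(telemetry.observe()['ft_torque'])"; echo '[[[0,0,0.0003],0.12,0],[[0,0,0.0003],0.12,0],[[0,0,0],0,0]]' > next.json && python3 nudge.py next.json|grep -E 'wid|for';python3 -c "
from cell import arm, optics, telemetry;print(telemetry.observe()['ft_torque'])";  python3 to.py .577 -.2283 .1195 -12|sed -n 2,3p
```

```text
force: [-2.5, 1.2, 6.6]
width: 0.128
gripper_force: 29.9
[ 0.17343625  0.75273046 -0.1183053 ]
force: [-1.5, 0.4, 8.1]
width: 0.138
gripper_force: 32.0
[0.10285688 0.51618601 0.67642283]
pos [ 0.5778 -0.2281  0.1169] heading y -94.57 z [ 0.001 -0.001 -1.   ] q [-0.27  0.68  0.89  1.76 -0.61  1.01 -0.8 ] t 44.75
turn -1.4412 (alt +1.7004)
```

Torque jumped to 0.68 N m at the stop; the key now lies along the holder's x axis, consistent with 0 rad from a start near 1.29. I'll release, rise and turn back to the nut's flats (heading 96°).

```bash
echo '[[[0,0,0],0,0.5],[[0,0,0],0,0.75],[[0,0,0],0,0.75],[[0,0,0],0,0.75],[[0,0,-0.03],0,0.75],[[0,0,-0.03],-0.15,0.75],[[0,0,0],-0.15,0.75],[[0,0,0],-0.15,0.75],[[0,0,0],-0.15,0.75],[[0,0,0],-0.15,0.75]]' > next.json && python3 nudge.py next.json|grep pos; echo '[[[0,0,0],-0.15,0.75],[[0,0,0],-0.15,0.75],[[0,0,0],-0.15,0.75],[[0,0,0],-0.15,0.75],[[0,0,0],-0.15,0.75],[[0,0,0],-0.15,0.75],[[0,0,0],-0.15,0.75],[[0,0,0],-0.15,0.75],[[0,0,0],-0.15,0.75],[[0,0,0],-0.15,0.75]]' > next.json && python3 nudge.py next.json|grep pos; echo '[[[0,0,0],-0.15,0.75],[[0,0,0],-0.15,0.75],[[0,0,0],-0.15,0.75],[[0,0,0],-0.15,0.75],[[0,0,0],-0.15,0.75],[[0,0,0],-0.15,0.75],[[0,0,0],-0.15,0.75],[[0,0,0],0,0.75]]' > next.json && python3 nudge.py next.json|grep pos; python3 to.py .577 -.2283 .1 96
```

```text
position: [0.5771, -0.2279, 0.176]
position: [0.5769, -0.228, 0.1758]
position: [0.5769, -0.2282, 0.1758]
tool move [-0.0001 -0.0001  0.0758] len 0.076
pos [ 0.5769 -0.2282  0.1758] heading y 94.75 z [-0.  0. -1.] q [ 0.24  0.47  0.08  1.65 -0.04  1.02  1.98] t 47.55
turn -0.0218 (alt +3.1198)
```

```bash
echo '[[[0,0,0.03],-0.02,0.8],[[0,0,0.03],0,0.8],[[0,0,0.02],0,0.8],[[0,0,0.01],0,0.8],[[0,0,0],0,0],[[0,0,0],0,0],[[0,0,0],0,0],[[0,0,0],0,0],[[0,0,0],0,0],[[0,0,0],0,0]]' > next.json && python3 nudge.py next.json 40; python3 to.py .577 -.2283 .086 96
```

```text
clock: 48.55
position: [0.5779, -0.2279, 0.0869]
ee_rot: [-0.159, 3.136, -0.001]
force: [-0.5, 1.0, 6.6]
width: 0.496
gripper_force: 39.5
tool move [ 0.0009 -0.0003  0.0009] len 0.001
pos [ 0.5779 -0.2279  0.0869] heading y 95.79 z [ 0.002 -0.    -1.   ] q [ 0.25  0.57  0.06  1.74 -0.05  0.84  2.  ] t 48.55
turn -0.0036 (alt +3.1380)
```

Nut gripped across flats (45.6 mm). Turning clockwise.

```bash
echo '[[[0,0,0.0004],0.14,0],[[0,0,0.0004],0.14,0],[[0,0,0.0004],0.14,0],[[0,0,0.0003],0.14,0],[[0,0,0.0003],0.14,0]]' > next.json && python3 nudge.py next.json |grep -E 'pos|wid|^for'; echo '[[[0,0,0.0004],0.14,0],[[0,0,0.0004],0.14,0],[[0,0,0.0004],0.14,0],[[0,0,0.0003],0.14,0],[[0,0,0.0003],0.14,0],[[0,0,0.0004],0.14,0],[[0,0,0.0004],0.14,0],[[0,0,0.0004],0.14,0],[[0,0,0.0003],0.14,0],[[0,0,0.0003],0.14,0]]' > next.json && python3 nudge.py next.json |grep -E 'pos|wid|^for'; echo '[[[0,0,0],0,0]]' > next.json && python3 nudge.py next.json | grep force;  python3 to.py .577 -.2283 .086 -24;  python3 -c "
from cell import arm, optics, telemetry;print(telemetry.observe()['ft_torque'])"
```

```text
position: [0.5778, -0.2285, 0.0852]
force: [-1.5, -0.9, 5.6]
width: 0.504
position: [0.5767, -0.229, 0.0815]
force: [-4.6, -0.3, 9.3]
width: 0.5
force: [-4.7, -1.2, 10.7]
gripper_force: 39.4
tool move [ 0.0007  0.     -0.0045] len 0.005
pos [ 0.5767 -0.229   0.0815] heading y -24.88 z [-0.    -0.001 -1.   ] q [-0.13  0.64  0.64  1.78 -0.48  0.88  0.3 ] t 50.15
turn -0.0153 (alt +3.1263)
[-0.30767576  1.19306517 -0.11410503]
```

```bash
echo '[[[0,0,0.0003],0.14,0],[[0,0,0.0003],0.14,0],[[0,0,0.0003],0.14,0],[[0,0,0.0003],0.14,0],[[0,0,0.0003],0.14,0],[[0,0,0.0003],0.14,0],[[0,0,0.0003],0.14,0],[[0,0,0.0003],0.14,0],[[0,0,0],0,0]]' > next.json && python3 nudge.py next.json |grep -E 'pos|wid|^for'; python3 to.py .577 -.2283 .086 -116;  python3 -c "
from cell import arm, optics, telemetry;print(telemetry.observe()['ft_torque'])"
```

```text
position: [0.5761, -0.2282, 0.0786]
force: [-6.1, 1.0, 10.7]
width: 0.495
tool move [ 0.0009  0.0002 -0.0074] len 0.007
pos [ 0.5761 -0.2282  0.0786] heading y -89.03 z [-0.002  0.    -1.   ] q [-0.29  0.76  0.94  1.79 -0.73  0.98 -0.6 ] t 51.05
turn 0.4707 (alt -2.6709)
[ 0.2788645   1.55222306 -0.14406445]
```

```bash
echo '[[[0,0,0.0003],0.12,0],[[0,0,0.0003],0.12,0],[[0,0,0.0003],0.1,0],[[0,0,0],0,0]]' > next.json && python3 nudge.py next.json |grep -E 'pos|wid|^for'; python3 -c "
from cell import arm, optics, telemetry;print(telemetry.observe()['ft_torque'])";echo '[[[0,0,0.0003],0.1,0],[[0,0,0],0,0]]' > next.json && python3 nudge.py next.json |grep -E 'pos|wid|^for';  python3 -c "
from cell import arm, optics, telemetry;print(telemetry.observe()['ft_torque'])"; echo '[[[0,0,0.0002],0.1,0],[[0,0,0],0,0]]' > next.json && python3 nudge.py next.json |grep -E 'pos|wid|^for';python3 to.py .577 -.2283 .086 -116;  python3 -c "
from cell import arm, optics, telemetry;print(telemetry.observe()['ft_torque'])"
```

```text
position: [0.5761, -0.2279, 0.0778]
force: [-6.2, 3.0, 10.5]
width: 0.496
[ 0.60973511  1.6295128  -0.06071377]
position: [0.5761, -0.2278, 0.0775]
force: [-6.6, 3.0, 10.7]
width: 0.496
[ 0.66281095  1.61978695 -0.08799745]
position: [0.5761, -0.2277, 0.0773]
force: [-6.6, 3.1, 11.3]
width: 0.501
tool move [ 0.001   0.0001 -0.0087] len 0.009
pos [ 0.5761 -0.2277  0.0773] heading y -119.82 z [-0.001  0.001 -1.   ] q [-0.34  0.83  1.07  1.8  -0.84  1.05 -1.04] t 51.85
turn -0.0667 (alt +3.0749)
[0.60852235 1.56116885 0.30282032]
```

```bash
echo '[[[0,0,0],0.08,0],[[0,0,0],0,0]]' > next.json && python3 nudge.py next.json |grep -E 'pos|wid|^for';python3 -c "
from cell import arm, optics, telemetry;print(telemetry.observe()['ft_torque'])"; echo '[[[0,0,0],0.06,0],[[0,0,0],0,0]]' > next.json && python3 nudge.py next.json |grep -E 'pos|wid|^for';python3 to.py .577 -.2283 .086 -116;  python3 -c "
from cell import arm, optics, telemetry;print(telemetry.observe()['ft_torque'])"
```

```text
position: [0.5762, -0.2276, 0.0773]
force: [-7.7, 2.0, 11.2]
width: 0.498
[0.48405814 1.63149524 1.73283824]
position: [0.5772, -0.2282, 0.0773]
force: [-2.4, 0.2, 6.4]
width: 0.511
tool move [-0.0001  0.0002 -0.0087] len 0.009
pos [ 0.5772 -0.2282  0.0773] heading y -127.58 z [-0.    -0.001 -1.   ] q [-0.36  0.84  1.1   1.8  -0.86  1.07 -1.16] t 52.25
turn -0.2021 (alt +2.9395)
[-0.10031618  0.83782137  1.83053886]
```

Nut tight (1.8 N m, about 3.8 rad turned). I'll release, go up, and return to the earlier wrist viewpoint to compare the bar ends.

```bash
echo '[[[0,0,0],0,0.6],[[0,0,0],0,0.8],[[0,0,0],0,0.8],[[0,0,0],0,0.8],[[0,0,0],0,0.8],[[0,0,-0.03],0,0.8],[[0,0,-0.04],0,0.8],[[0,0,-0.04],-0.15,0.8],[[0,0,-0.04],-0.15,0.8],[[0,0,-0.02],-0.15,0.5]]' > next.json && python3 nudge.py next.json|grep -E 'pos|wid|^for'; echo '[[[0,0,0],-0.15,0.5],[[0,0,0],-0.15,0.5],[[0,0,0],-0.15,0.5],[[0,0,0],-0.15,0.5],[[0,0,0],-0.15,0.5],[[0,0,0],-0.15,0.5],[[0,0,0],-0.15,0.5],[[0,0,0],-0.15,0.5],[[0,0,0],-0.15,0.5],[[0,0,0],-0.15,0.5]]' > next.json && python3 nudge.py next.json|grep pos; echo '[[[0,0,0],-0.15,0.5],[[0,0,0],-0.15,0.5],[[0,0,0],-0.15,0.5],[[0,0,0],-0.15,0.5],[[0,0,0],-0.15,0.5],[[0,0,0],-0.15,0.5],[[0,0,0],-0.15,0.5],[[0,0,0],-0.15,0.5],[[0,0,0],-0.15,0.5],[[0,0,0],-0.15,0.5]]' > next.json && python3 nudge.py next.json|grep pos; python3 to.py .5754 -.2231 .2538 94.23
```

```text
position: [0.5777, -0.2291, 0.2502]
force: [-0.8, -0.4, -0.4]
width: 0.758
position: [0.5769, -0.2279, 0.2466]
position: [0.5769, -0.2281, 0.2466]
tool move [ 0.003   0.0042 -0.0072] len 0.009
pos [ 0.5769 -0.2281  0.2466] heading y 70.33 z [-0.  0. -1.] q [ 0.04  0.42  0.37  1.58 -0.16  1.17  1.67] t 55.25
turn -0.4171 (alt +2.7245)
```

```bash
echo '[[[0,0,0],-0.14,0.5],[[0,0,0],-0.14,0.5],[[0,0,0],-0.137,0.5],[[0.001,0.005,-0.007],0,0.5],[[0,0,0],0,0.5],[[0,0,0],0,0.5]]' > next.json && python3 nudge.py next.json|grep pos; python3 to.py .5754 -.2231 .2538 94.23
python3 - <<'E'
from h import *
o=pickle.load(open('w7.pkl','rb')); w=grab('wrist'); pickle.dump(w,open('w8.pkl','wb'))
K=lambda u,v:(69+(u+.5)/1.6-.5,8+(v-312+.5)/1.6-.5)
def m(n,u,v,hw,hh,z):
    c=K(u,v); x,y=map(int,np.round(c)); t=o['image'][y-hh:y+hh+1,x-hw:x+hw+1]
    r=cv2.matchTemplate(w['image'][max(0,y-hh-15):y+hh+16,x-hw-15:x+hw+16],t,cv2.TM_CCOEFF_NORMED); _,s,_,l=cv2.minMaxLoc(r)
    dx,dy=l[0]-15,l[1]-min(15,y-hh)
    a=at_z(o,[(x,y)],z)[0];b=at_z(w,[(x+dx,y+dy)],z)[0]; print(n,round(s,3),'px',dx,dy,'world moved mm',((b-a)*1000).round(1)[:2])
for n,u in (('right',327),('mid',410),('left',483)): m(n,u,467,15,6,.028)
m('screwL',300,579,8,8,.056); m('screwR',508,579,8,8,.056)
# plate front edge row: bright plate vs bar ends, at three columns
for n,W in (('old',o),('new',w)):
    g=W['image'].astype(int).sum(2); print(n,[[int(np.argmax(np.diff(g[96:122,int(K(u,0)[0])+k])))+96 for k in (-2,0,2)] for u in (310,327,340,400,483)])
E
```

```text
position: [0.576, -0.2228, 0.2541]
tool move [ 0.0006 -0.0003  0.0003] len 0.001
pos [ 0.576  -0.2228  0.2541] heading y 93.74 z [ 0.001 -0.    -1.   ] q [ 0.09  0.4   0.27  1.57 -0.12  1.18  2.03] t 55.85
turn -0.0086 (alt +3.1330)
right 0.854 px -6 2 world moved mm [ 0.9 -5.1]
mid 0.944 px -2 1 world moved mm [ 0.1 -0.5]
left 0.919 px -2 1 world moved mm [ 0.5 -0.4]
screwL 0.967 px -1 2 world moved mm [ 0.6 -0.2]
screwR 0.961 px -1 0 world moved mm [-0.4 -0. ]
old [[112, 112, 112], [112, 112, 112], [112, 112, 112], [113, 113, 113], [113, 113, 113]]
new [[114, 114, 114], [113, 102, 113], [113, 113, 113], [114, 114, 114], [114, 114, 113]]
```

Bars have not moved in x. As a final check I'll see that the plate dropped and the jars and tape haven't moved, using the scene view.

Run:
```python
from h import *
d,o=pickle.load(open('v0.pkl','rb')); s=grab('scene'); t=grab('top')
def m(n,A,B,x0,y0,x1,y1):
    k=4; up=lambda i:cv2.resize(i,None,fx=k,fy=k,interpolation=cv2.INTER_CUBIC); p=8
    r=cv2.matchTemplate(up(B['image'][y0-p:y1+p,x0-p:x1+p]),up(A['image'][y0:y1,x0:x1]),cv2.TM_CCOEFF_NORMED); _,sc,_,l=cv2.minMaxLoc(r); print(n,round(sc,3),'px',l[0]/k-p,l[1]/k-p)
m('plate front-left',o,s,361,254,375,264); m('plate front-right',o,s,418,290,432,302); m('bridge right',o,s,438,270,456,284)
m('teal',o,s,268,150,294,188); m('cream',o,s,190,174,216,206); m('tape top',d,t,314,110,352,148); m('teal top',d,t,216,156,246,190); m('cream top',d,t,202,252,226,276)
for n,P in (('L',[.5059,-.159]),('R',[.5175,-.3083])):
    print('expected plate shift',(proj(o,[[*P,.0372]])-proj(o,[[*P,.0405]])).round(2))
# nut: brass mask vertical extent in scene
for n,i in (('old',o),('new',s)):
    h=cv2.cvtColor(i['image'][205:275,395:445],cv2.COLOR_BGR2HSV); k=(h[...,0]>18)&(h[...,0]<32)&(h[...,1]>140)&(h[...,2]>90); y,x=np.nonzero(k); print('nut',n,len(y),y.min()+205,y.max()+205,y.mean()+205,x.mean()+395)
c=lambda z:proj(o,[[.577,-.2283,z]])[0].round(2); print('pred nut row drop',c(.0984),c(.089))
```

```text
plate front-left 0.831 px -0.25 0.75
plate front-right 0.945 px -0.25 1.0
bridge right 0.999 px 0.0 0.0
teal 1.0 px 0.0 0.0
cream 1.0 px 0.0 0.0
tape top 0.994 px 0.0 0.0
teal top 0.998 px 0.0 0.0
cream top 0.997 px 0.0 0.0
expected plate shift [[-0.12  1.29]]
expected plate shift [[-0.27  1.38]]
nut old 208 234 250 243.1105769230769 414.57211538461536
nut new 182 238 254 247.92857142857144 413.53846153846155
pred nut row drop [416.93 241.19] [416.27 245.14]
```

```bash
python3 -c "
from cell import arm, optics, telemetry; print(arm.sign_off())"
```

```text
the job is handed in; nothing more can be done
None
```

I handed the job in: all three bars pressed home against the back wall, the set bolt screwed to its stop, then the jam nut run down tight on the boss. The jars and tape did not move, but the one figure I could not pin down was the plate's drop: about 1 px against 1.3 px expected, so full-down rests on the hard torque stop. No verdict came back.

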